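# Open the sample pot, load the first bottle and step the counter to its start mark

### The arm

A 6-joint arm with a two-finger parallel gripper is mounted at the origin on a cart in front of the work surface, level with it; the furniture and walls round the work are solid. World frame = base frame: x ahead of the robot, y to its left, z up, the work surface at z = 0. Lengths are in m, angles in degrees, forces in N, time in s.
With the tool pointing down it reaches from about 0.35 to 0.875 m from the base axis. Payload 4.2 kg.
Tool frame: the origin (TCP) lies midway between the tips of the shut fingers; the grasp point (between the pads) lies 19 mm behind it (hold_point_z is the z of the grasp point in the tool frame, in m); z points along the fingers, y is the direction in which the jaws open and shut (so a half turn about z gives the same grasp; the last joint's range is limited). The gripper opens to 87 mm and grips with 3 to 60 N. Pads are 19 mm wide; open, the fingers measure 117 mm over their backs; the gripper's body (75 mm by 190 mm) begins 51 mm behind the grasp point.
Start: joints at [-59.611, 22.042, 0.453, 0, -68.411, -14.817], TCP at [0.168, -0.602, 0.183] pointing down, gripper open.
Joint ranges: [-179.83, 179.83], [-69.29, 118.12], [-61.27, 80.66], [-181.25, 117.63], [-171.15, -9.14], [-177.46, 177.46]. Speed limits (degrees/s): [159.86, 159.86, 180, 180, 180, 180].

### API

Orientations are given as a 3x3 rotation matrix whose columns are the frame's x, y, z axes.
In Python, from station import * gives the robot as it stands. The module is installed in compiled form; this text tells all that it offers.
- The arm moves only by the tool jog_arm, never from a script. Its argument "moves" is a list of rows, each a list of 7 numbers: the closure, from -1 (fully open) to 1 (shut), then the shift along the tool's x, y, z in m, then the turn, a rotation vector about the tool's x, y, z in rad. In form: [[gripper, x, y, z, wx, wy, wz], ...]. A call has exactly 10 rows; each row is the pose to reach, as a shift and turn from the pose commanded when the call began, along the tool's axes at that moment; what a row does not reach only later rows make up. A row lasts 1/12 s, in which the tool goes at most 41.7 mm and 7.16 degrees, less where a joint would pass 70% of its speed; a pose out of reach is approached as far as the arm can. A call with a gripper value outside its range is refused whole. The fingers move at their own pace and stop on an object; the grip force is fixed at half the most. Time passes only in rows, so rows that repeat a pose let the fingers close, or fill a call up. It gives the time, the measured TCP pose, the force and the opening at its end, in the units of the state.
- sense(): the state, without advancing time (a new reading comes with each control period).
- capture(name): name is "side" or "top" or "wrist"; returns a dict with "frame" (480x640x3 uint8, red, green, blue), "fov_y" (degrees; the focal length in pixels is half the picture's height over the tangent of half this angle, whatever the lens; pixels are square), "cx", "cy" (the principal point, pixels), "world_from_camera" (4x4, takes a point from camera to world coordinates). Camera axes: x right, y down, z forward; pixel columns grow to the right and rows downward; lengths in m; the calibration is good to about 2 mm. A picture is of the moment at which its call begins. There is no depth.
- finish_job(): hands the job in, once; it reports no verdict.
The state is a dict: "time_s": time; "joints": joint angles; "joint_velocities": joint speeds; "effort": joint torques, N m; "tcp_pos": TCP position; "ee_rot": TCP orientation; "wrist_force": force on the tool from outside, world axes, zero at the start; "moment": the same for the moment, N m; "gripper_width": opening from 0.0 (shut) to 1.0 (fully open).
Only numpy, scipy, OpenCV 4.12 (cv2) and the standard library are available. Lean on these libraries where they do the work, as an engineer would, in place of code of your own. Each camera call takes 0.05 s, during which the arm holds its last target.

### The job

Get the station ready for a new run of samples: lift the steel lid off the pot by its knob and set it knob up on the round blue mat, then stand the white bottle upright in the open pot, and last press the green button of the counter, fully down and up again each time, until the drum's orange facet stands between the red pointers. Leave the lid on the mat, and do not tip or shift the timer, the tape roll or the teal box.

Things in the scene. Friction and masses are not known exactly. Their poses are not given: they have to be found in the camera images.
- pot: Round open steel pot, 116 mm in diameter, 70 mm high, inner diameter 106 mm, walls 5 mm, floor 6 mm thick, with a black band round its foot. Fixed to the worktop. Origin: centre of its underside; z up.
- lid: Loose round steel lid, 120 mm in diameter, 0.16 kg, with a black knob on top and a grey plug 97 mm in diameter and 6 mm deep below. At the start it lies on the pot, its plug inside the mouth. Origin: centre of the plug's underside, 64 mm above the pot's underside at the start; the disc's top is 13 mm and the knob's top 44 mm above the origin; z points along the knob.
- lid_knob (a point): Middle of the lid's knob, where it is 29 to 30 mm in diameter (grip here from above), 31 mm above the lid's origin; the thick part of the knob runs from 9 mm below to 11 mm above this point.
- mat: Round blue mat, 150 mm in diameter, 3 mm thick, fixed flat on the worktop. Origin: centre of its underside. A lid that lies on it has its origin 3 mm above this one.
- bottle: White plastic sample bottle with a ribbed cap, round, 48 mm in diameter, 112 mm high with its cap, about 0.05 kg, loose, standing on the worktop. The straight body reaches up to about 75 mm. Origin: centre of its underside; z up along the bottle.
- counter: Step counter, fixed: white desk housing 146 mm wide (y), 140 mm deep (x). Origin: centre of its underside; its front looks along its -x. The front face slopes 35 degrees, from 34 mm high in front to 111 mm behind. Seen from the front, the green button is on the left of the face (34 mm to +y) under a grey hood, the drum on the right (28 mm to -y) behind a clear window with red pointers.
- hood_edge (a point): Middle of the front edge of the grey hood's roof (66 mm wide, 5 mm thick): 73 mm above the middle of the button's top (button up) and 12 mm farther forward. It blocks the button from straight above; come in below the edge with the tool leaning back about 35 degrees, along the button's axis. The button's axis passes 32 mm in front of the edge.
- button_top (a point): Middle of the flat top of the green mushroom button (42 mm in diameter); the point moves with the button. Its z axis points out of the button along its stroke: 35 degrees from vertical, leaning to the counter's front (-x). The button goes in along -z of this point.
- button (a joint): Stroke of the green button, m: 0 up, 0.0158 fully down. It springs back by itself. It takes 1.5 N to start and up to about 6 N on the way; more only means that it is against its end stop.
- drum (a joint): Drum angle, rad. Ten facets 0.628 apart, held by a spring detent (settled 0.5 s after the start). Each full press (0.0150 m or more, then let up) adds 0.628; it never steps back. At 0, and again at 6.283, the orange facet is between the pointers. Starts two to four presses before that. The last white facets carry 5, 4, 3, 2, 1 black dots: presses still to go when between the pointers.
- pointer (a point): Point between the two red pointers, on top of the clear window over the drum; the facet right under it is the one that counts.
- timer: Bystander: white bench timer, 58 x 66 x 20 mm. Origin: centre of its underside.
- tape: Bystander: roll of beige tape, 68 mm in diameter, 19 mm high, lying flat. Origin: centre of its underside.
- box: Bystander: closed teal box, 109 x 68 x 37 mm. Origin: centre of its underside.
Things that resemble listed ones, but are neither listed nor needed, are in the scene too. Leave any yellow look-alike of the bottle alone.

How it is judged (in metres and radians):
On the way, in this order (a step that is already met when the one before it is completed fails the run):
1. the lid lies released, knob up, on the blue mat (horizontal distance between lid and mat below 0.05 m and z of lid in the frame of mat between -0.005 and 0.012 m and angle between lid's own z axis and vertical below 0.12 rad and linear speed of lid below 0.02 m/s and contact force between the fingers and lid below 0.1 N), for 0.2 s.
2. the bottle stands released and upright on the floor of the open pot (horizontal distance between bottle and pot below 0.036 m and z of bottle in the frame of pot below 0.014 m and angle between bottle's own z axis and vertical below 0.15 rad and linear speed of each of bottle, lid below 0.02 m/s and contact force between the fingers and bottle below 0.1 N and horizontal distance between lid and mat below 0.05 m and z of lid in the frame of mat between -0.005 and 0.012 m and angle between lid's own z axis and vertical below 0.12 rad), for 0.2 s.
3. the orange facet stands between the red pointers and the green button is up ((value of joint drum between -0.16 and 0.16 rad or value of joint drum between 6.12319 and 6.44319 rad) and value of joint button below 0.003 m and horizontal distance between bottle and pot below 0.036 m and z of bottle in the frame of pot below 0.014 m and angle between bottle's own z axis and vertical below 0.15 rad and linear speed of each of bottle, lid below 0.02 m/s and horizontal distance between lid and mat below 0.05 m and z of lid in the frame of mat between -0.005 and 0.012 m and angle between lid's own z axis and vertical below 0.12 rad), for 0.2 s.
At the end, for the whole second after the job is handed in: Lid at rest, knob up (within 7 deg), on the mat, its centre within 50 mm of the mat's; bottle at rest on the pot's floor, upright (within 8 deg); the drum's orange facet within 9 deg of the pointers; the green button up (all of step 3); the robot touches nothing.
It fails at once if the timer is shifted by more than 25 mm (distance of timer from where it was at the start of the episode above 0.025 m).
It fails at once if the tape roll is shifted by more than 25 mm (distance of tape from where it was at the start of the episode above 0.025 m).
It fails at once if the teal box is shifted by more than 25 mm (distance of box from where it was at the start of the episode above 0.025 m).
It fails at once if the bottle is tipped over (angle between bottle's own z axis and vertical above 0.9 rad).
It fails at once if the lid is turned over (angle between lid's own z axis and vertical above 0.9 rad).
It also fails if it takes over 67 s, if anything falls off the work surface, if the arm or the gripper's body presses on something with over 40 N, if the wrist force passes 120 N, or if a joint passes its speed limit or range.

## Working session

There is one attempt and no reset: what is moved stays moved. The work goes in short steps, Python scripts to look and compute and a tool call to move; the robot and the scene stay as the last step left them, time stands still between calls to the robot, and variables do not carry over. Pictures are saved under pics/ and viewed, and the job is handed in when it is done.

Besides the shell and the picture viewer there is one more tool, called after "Call:" as name(argument=value, ...) on one line, values as JSON. jog_arm: Moves the arm, as the interface text tells. Its arguments: {"type":"object","properties":{"moves":{"type":"array"}},"required":["moves"]}

```bash
mkdir -p pics; python3 - <<'E'
from station import *
import cv2,json
s=sense();print(s)
for n in("side","top","wrist"):
    c=capture(n);cv2.imwrite(f"pics/{n}0.png",c["frame"][:,:,::-1]);print(n,c["fov_y"],c["cx"],c["cy"],c["world_from_camera"])
E
```

```text
{'time_s': 0.0, 'joints': array([-5.96098345e+01,  2.20895217e+01,  3.80187676e-01, -2.83127102e-02,
       -6.84104662e+01, -1.48171030e+01]), 'joint_velocities': array([-0.08769302, -0.11734612,  0.03830217,  0.02214787,  0.0595011 ,
       -0.03872929]), 'effort': array([-3.02578164e-04, -3.90664601e+01,  1.87400740e+01,  4.21965793e+00,
        1.08835791e-02, -2.11639099e-04]), 'tcp_pos': array([ 0.16762759, -0.60139389,  0.18177729]), 'ee_rot': array([[-9.63337789e-01, -2.68290638e-01, -6.61389117e-04],
       [-2.68291437e-01,  9.63335642e-01,  2.03602679e-03],
       [ 9.08927843e-05,  2.13882658e-03, -9.99997709e-01]]), 'wrist_force': array([ 0.3147692 ,  0.89168784, -0.07804394]), 'moment': array([ 0.01378523, -0.01158871, -0.01003811]), 'gripper_width': 1.0005774814445654}
side 53.10900525839438 325.3488305761863 239.32134425419198 [[-0.08086034  0.65139734 -0.75441574  1.20397176]
 [ 0.99666837  0.04474258 -0.06819283 -0.11123667]
 [-0.01066612 -0.75741641 -0.65284502  0.68420473]
 [ 0.          0.          0.          1.        ]]
top 47.014660298389174 323.6100202975588 244.4317757336086 [[-0.00491077 -0.99219419  0.1246057   0.37597032]
 [-0.99998686  0.0046893  -0.00207062 -0.13984071]
 [ 0.00147014 -0.12461423 -0.99220418  1.29340894]
 [ 0.          0.          0.          1.        ]]
wrist 64.81913794625645 313.2809848556964 235.40195789585934 [[-0.26817663  0.93377558  0.23694822  0.10308371]
 [ 0.96336777  0.25943748  0.06793187 -0.61964827]
 [ 0.00195988  0.24648602 -0.96914437  0.38334462]
 [ 0.          0.          0.          1.        ]]
```

View pics/side0.png

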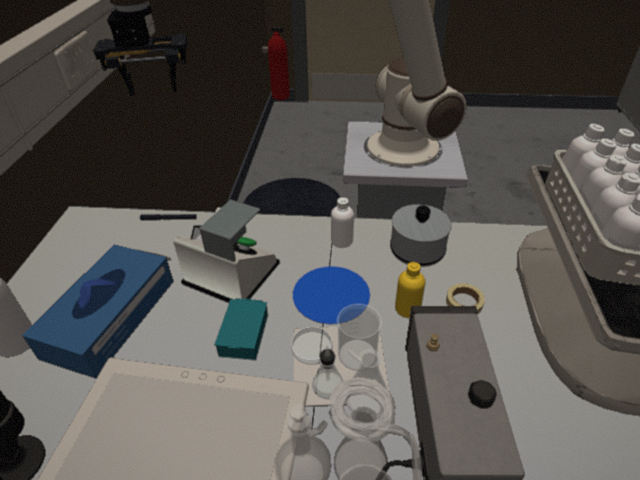

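View pics/top0.png

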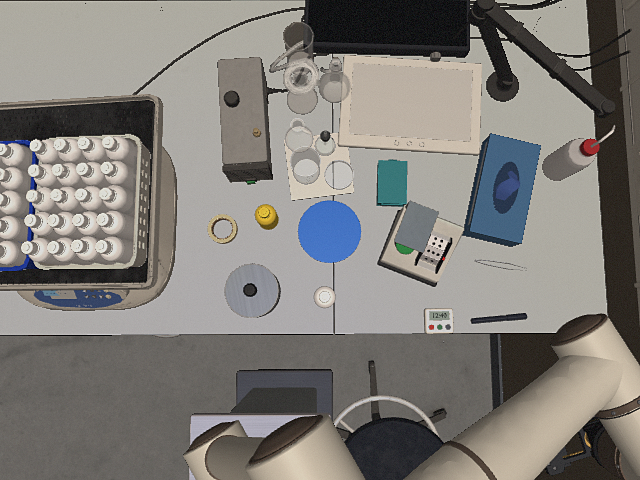

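View pics/wrist0.png

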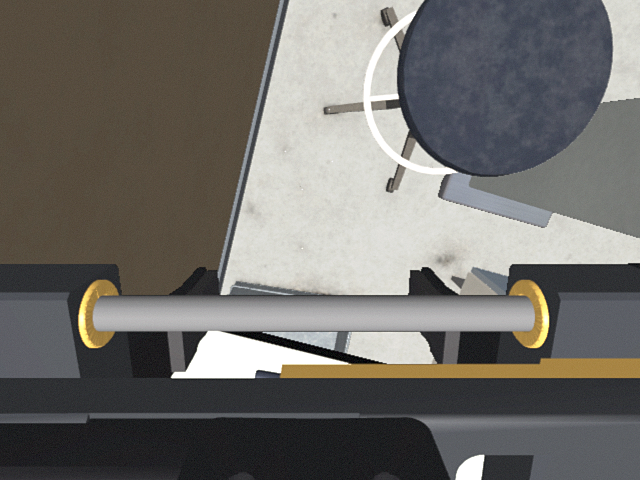

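Candidates in the top view are:
- **Lid knob:** black knob on the pot (250,290). Look-alikes are the hotplate knob (232,99) and the flask stopper (325,136).
- **Bottle:** white bottle (324,297). Look-alikes are the yellow bottle (266,216), the shaker bottles (30–120,150–250) and the wash bottle (575,155).

By the description I choose the pot at (250,290), the bottle at (324,297), the mat at (330,232) and the counter at (422,243).

```bash
cat > h.py <<'E'
from station import *
import numpy as np, cv2
def cam(n):
    c=capture(n); c["f"]=240/np.tan(np.radians(c["fov_y"]/2)); return c
def ray(c,u,v):
    T=np.array(c["world_from_camera"]); d=T[:3,:3]@np.array([(u-c["cx"])/c["f"],(v-c["cy"])/c["f"],1]); return T[:3,3],d
def onz(c,u,v,z):
    o,d=ray(c,u,v); return o+d*(z-o[2])/d[2]
def proj(c,p):
    T=np.array(c["world_from_camera"]); q=T[:3,:3].T@(np.array(p)-T[:3,3]); return c["cx"]+c["f"]*q[0]/q[2], c["cy"]+c["f"]*q[1]/q[2]
def save(c,name,box=None,k=1):
    f=c["frame"][:,:,::-1]
    if box: f=f[box[1]:box[3],box[0]:box[2]]
    cv2.imwrite("pics/"+name,cv2.resize(f,None,fx=k,fy=k,interpolation=cv2.INTER_CUBIC))
def blob(m,box):
    mm=np.zeros(m.shape,np.uint8);x0,y0,x1,y1=box;mm[y0:y1,x0:x1]=m[y0:y1,x0:x1]
    n,l,st,ce=cv2.connectedComponentsWithStats(mm); i=1+np.argmax(st[1:,4]); 
    cs,_=cv2.findContours((l==i).astype(np.uint8),0,1); return ce[i],st[i],max(cs,key=cv2.contourArea)
E
python3 - <<'E'
from h import *
c=cam("top");s=cam("side")
save(c,"t1.png",(210,190,480,340),2.9)
save(s,"s1.png",(160,180,500,380),2.3)
for n,k in(("t",c),("s",s)):
    f=k["frame"].astype(int);h=cv2.cvtColor(k["frame"],cv2.COLOR_RGB2HSV)
    blue=((h[...,0]>100)&(h[...,0]<125)&(h[...,1]>150)&(h[...,2]>80)).astype(np.uint8)
    green=((h[...,0]>45)&(h[...,0]<75)&(h[...,1]>120)).astype(np.uint8)
    black=(h[...,2]<60).astype(np.uint8)
    if n=="t":
        ce,st,ct=blob(blue,(290,190,375,275));e=cv2.fitEllipse(ct);print("mat",e,onz(k,*e[0],.003), e[1][0]/k["f"]*1.29)
        ce,st,ct=blob(black,(235,275,265,305));print("knob",ce,st,onz(k,*ce,.108))
        ce,st,ct=blob(green,(380,220,430,270));print("btn",ce,st,onz(k,*ce,.07))
    else:
        ce,st,ct=blob(blue,(280,250,380,330));e=cv2.fitEllipse(ct);print("mat",e,onz(k,*e[0],.003))
        ce,st,ct=blob(black,(410,200,435,225));print("knob",ce,st,onz(k,*ce,.1))
        ce,st,ct=blob(green,(230,225,265,255));print("btn",ce,st)
E
```

```text
mat ((329.12408447265625, 231.14920043945312), (60.92835235595703, 61.481178283691406), 105.12966918945312) [ 0.5696138  -0.15572548  0.003     ] 0.142446480033784
knob [249.55639098 289.54135338] [243 283  14  14 133] [0.42816919 0.01684664 0.108     ]
btn [403.25688073 248.69724771] [396 243  17  11 109] [ 0.51917185 -0.32019462  0.07      ]
mat ((328.919677734375, 293.30328369140625), (52.59846878051758, 74.66641998291016), 79.52875518798828) [ 0.57470466 -0.1626937   0.003     ]
knob [422.64240506 209.09810127] [410 200  25  23 316] [0.42309702 0.0146948  0.1       ]
btn [245.80582524 241.27184466] [237 237  19   9 103]
```

```bash
ls pics
```

```text
s1.png
side0.png
t1.png
top0.png
wrist0.png
```

View pics/t1.png

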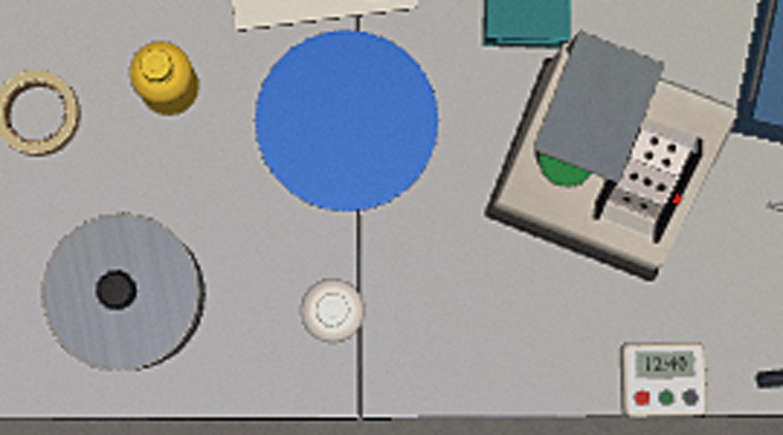

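View pics/s1.png

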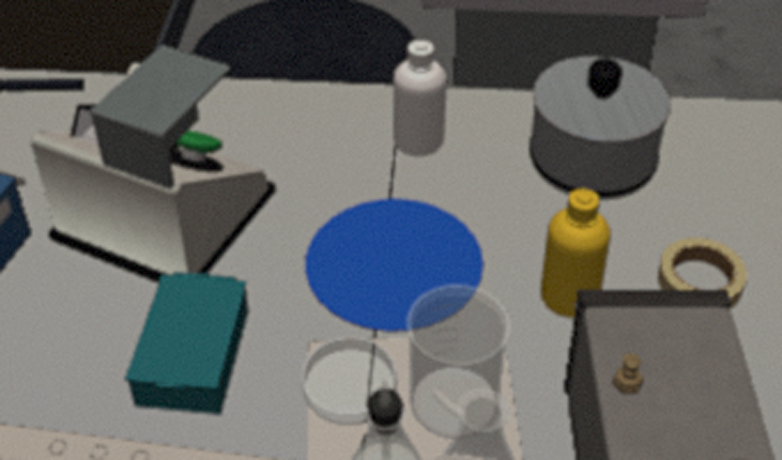

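```bash
python3 - <<'E'
from h import *
c=cam("top");s=cam("side")
def t(x,y):return (210+x/2.9,190+y/2.9)
def sd(x,y):return (160+x/2.3,180+y/2.3)
def tri(a,b):
    o1,d1=ray(c,*a);o2,d2=ray(s,*b)
    k=np.linalg.lstsq(np.c_[d1,-d2],o2-o1,rcond=None)[0]
    p=o1+k[0]*d1;q=o2+k[1]*d2;return (p+q)/2,np.linalg.norm(p-q)*1000
print("hood L",tri(t(537,151),sd(229,68)),"R",tri(t(613,180),sd(165,45)))
print("hood rear L",tri(t(580,31),sd(160,135)),"R",tri(t(662,62),sd(93,105)))
print("knob",tri(t(116,289),sd(604,77)))
print("cap",tri(t(332,310),sd(421,46)))
print("lid disc",onz(c,*t(121,291),.077),[np.round(onz(c,*t(x,291),.077),4) for x in(42,201)])
print("bottle top view cap z.112",onz(c,*t(332,310),.112),"body",onz(c,*t(332,311),.075))
print("bottle foot side",[onz(s,*sd(x,140),.0) for x in (397,444)],onz(s,*sd(419,155),0))
a=onz(c,*t(488,215),0);b=onz(c,*t(655,278),0);print("front",a,b,np.linalg.norm(a-b),np.degrees(np.arctan2(*(a-b)[:2])))
print("mat LR",onz(c,*t(255,120),.003),onz(c,*t(438,120),.003),onz(c,*t(346,29),.003),onz(c,*t(346,212),.003))
save(c,"t2.png",(370,190,480,300),5.4);save(s,"s2.png",(160,185,290,305),5)
E
```

```text
hood L (array([ 0.52277438, -0.29111736,  0.15879483]), np.float64(0.9344570291104084)) R (array([ 0.50146719, -0.34541949,  0.1628735 ]), np.float64(3.4038176528600674))
hood rear L (array([ 0.60962548, -0.32449775,  0.16169899]), np.float64(2.858939821530258)) R (array([ 0.58551491, -0.38092419,  0.16721263]), np.float64(1.3127788060889234))
knob (array([0.42847851, 0.01645021, 0.09321632]), np.float64(2.7521997291992615))
cap (array([ 0.41177409, -0.14459756,  0.10652586]), np.float64(1.9346524663286457))
lid disc [0.42774884 0.01615864 0.077     ] [array([0.428, 0.076, 0.077]), array([ 0.4275, -0.0445,  0.077 ])]
bottle top view cap z.112 [ 0.41157023 -0.14361353  0.112     ] body [ 0.41192992 -0.14372783  0.075     ]
bottle foot side [array([ 0.4173736 , -0.16654232,  0.        ]), array([ 0.4143286 , -0.12226287,  0.        ])] [ 0.43720859 -0.14464985  0.        ]
front [ 0.49107613 -0.27090097  0.        ] [ 0.43940503 -0.40485699  0.        ] 0.1435761741226818 21.093211900671427
mat LR [ 0.56940976 -0.08198414  0.003     ] [ 0.56870997 -0.23116862  0.003     ] [ 0.64459128 -0.15663059  0.003     ] [ 0.49379451 -0.15569591  0.003     ]
```

View pics/t2.png

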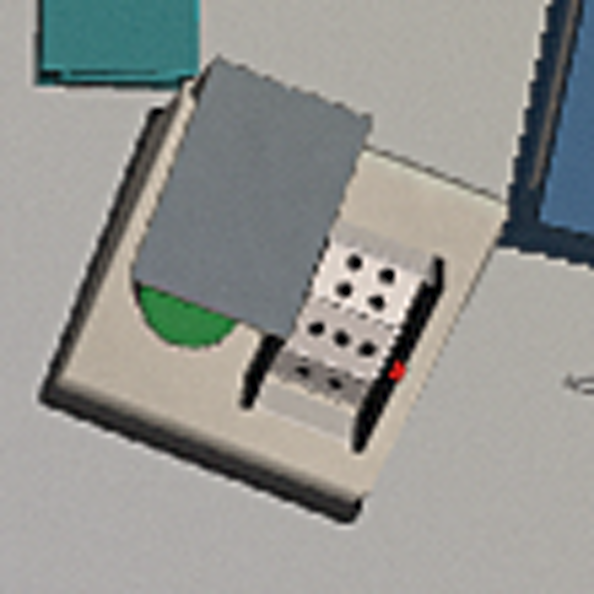

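View pics/s2.png

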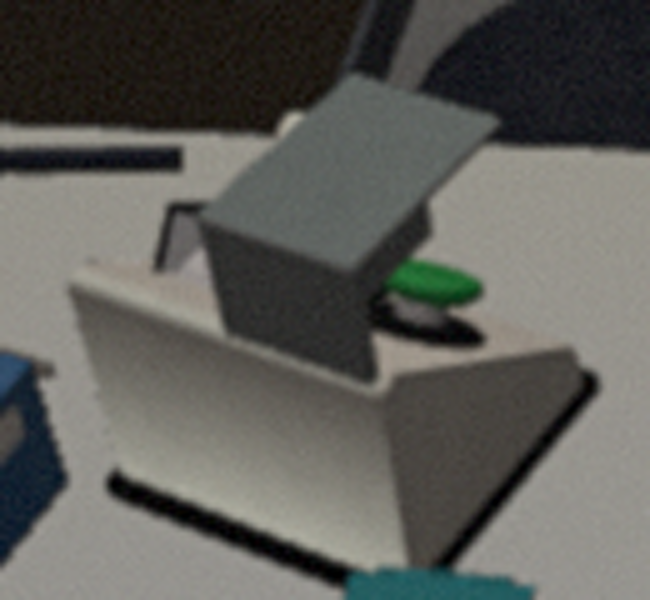

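```bash
cat >> h.py <<'E'
from scipy.spatial.transform import Rotation as R
DOWN=np.diag([-1.,1.,-1.])
def rel(p,Rt=DOWN,st=None):
    st=st or sense();Rc=np.array(st["ee_rot"]);pc=np.array(st["tcp_pos"])
    return np.round(Rc.T@(np.array(p)-pc),4),np.round(R.from_matrix(Rc.T@Rt).as_rotvec(),4)
E
python3 - <<'E'
from h import *
print(rel([.3,-.3,.26]),rel([.428,.016,.2]))
c=cam("side")
print(onz(c,246.4,241.4,.088),onz(c,246.4,241.4,.083))
E
```

```text
(array([-0.2084,  0.2554, -0.0773]), array([ 5.000e-04, -1.000e-04,  2.717e-01])) (array([-0.4165,  0.5254, -0.0171]), array([ 5.000e-04, -1.000e-04,  2.717e-01]))
[ 0.53129498 -0.32248037  0.088     ] [ 0.52565365 -0.32425194  0.083     ]
```

Call:
jog_arm(moves=[[-1,-0.03,0.04,-0.03,0,0,0.05],[-1,-0.06,0.075,-0.05,0,0,0.1],[-1,-0.085,0.11,-0.077,0,0,0.15],[-1,-0.11,0.14,-0.077,0,0,0.2],[-1,-0.13,0.17,-0.077,0,0,0.27],[-1,-0.16,0.2,-0.077,0,0,0.2717],[-1,-0.19,0.23,-0.077,0,0,0.2717],[-1,-0.208,0.255,-0.077,0,0,0.2717],[-1,-0.24,0.295,-0.077,0,0,0.2717],[-1,-0.26,0.325,-0.077,0,0,0.2717]])

```text
time_s: 1.23
tcp_pos: [0.3256, -0.2333, 0.2602]
ee_rot: [[-1.0, 0.0, 0.001], [0.0, 1.0, -0.0], [-0.001, -0.0, -1.0]]
wrist_force: [0.9, -0.9, 0.4]
gripper_width: 0.999
```

Call:
jog_arm(moves=[[-1,-0.01,0.03,0,0,0,0],[-1,-0.025,0.06,0,0,0,0],[-1,-0.04,0.095,0,0,0,0],[-1,-0.055,0.13,0.01,0,0,0],[-1,-0.07,0.165,0.02,0,0,0],[-1,-0.08,0.195,0.035,0,0,0],[-1,-0.09,0.22,0.05,0,0,0],[-1,-0.1,0.24,0.06,0,0,0],[-1,-0.102,0.249,0.07,0,0,0],[-1,-0.102,0.249,0.07,0,0,0]])

```text
time_s: 2.07
tcp_pos: [0.4264, 0.0153, 0.1879]
ee_rot: [[-1.0, -0.002, -0.004], [-0.002, 1.0, -0.001], [0.004, -0.001, -1.0]]
wrist_force: [-0.3, -0.0, -0.0]
gripper_width: 1.001
```

```bash
python3 - <<'E'
from h import *
print(sense()["tcp_pos"]);c=cam("wrist");save(c,"w1.png");print(proj(c,[.428,.016,.108]))
h=cv2.cvtColor(c["frame"],cv2.COLOR_RGB2HSV)
E
```

```text
[0.42638572 0.01531701 0.18792222]
(np.float64(314.0404790707015), np.float64(232.18277916296384))
```

View pics/w1.png

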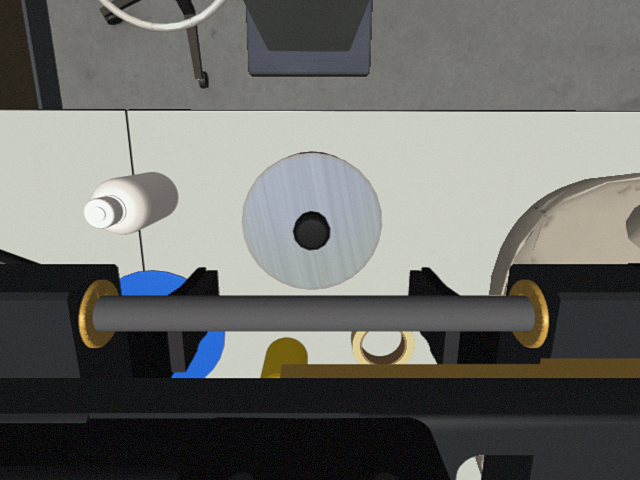

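The wrist view shows the knob at (312,231), within 2 px (about 1 mm) of the predicted (314,232). I'll descend and grip.

Call:
jog_arm(moves=[[-1,-0.001,0.001,0.03,0,0,0],[-1,-0.0015,0.001,0.06,0,0,0],[-1,-0.0015,0.001,0.09,0,0,0],[-1,-0.0015,0.001,0.102,0,0,0],[-1,-0.0015,0.001,0.107,0,0,0],[-1,-0.0015,0.001,0.107,0,0,0],[1,-0.0015,0.001,0.107,0,0,0],[1,-0.0015,0.001,0.107,0,0,0],[1,-0.0015,0.001,0.107,0,0,0],[1,-0.0015,0.001,0.107,0,0,0]])

```text
time_s: 2.95
tcp_pos: [0.4294, 0.0152, 0.0838]
ee_rot: [[-1.0, -0.0, 0.002], [-0.0, 1.0, 0.001], [-0.002, 0.001, -1.0]]
wrist_force: [0.7, 0.1, -0.2]
gripper_width: 0.779
```

Call:
jog_arm(moves=[[1,0,0,0.003,0,0,0],[1,0,0,0.003,0,0,0],[1,0,0,0.003,0,0,0],[1,0,0,0.003,0,0,0],[1,0,0,0.003,0,0,0],[1,0,0,0.003,0,0,0],[1,0,0,0.003,0,0,0],[1,0,0,0.003,0,0,0],[1,0,0,0.003,0,0,0],[1,0,0,0.003,0,0,0]])

```text
time_s: 3.78
tcp_pos: [0.4287, 0.015, 0.0799]
ee_rot: [[-1.0, -0.0, 0.0], [-0.0, 1.0, 0.0], [-0.0, 0.0, -1.0]]
wrist_force: [0.2, -0.0, -0.5]
gripper_width: 0.044
```

```bash
python3 - <<'E'
from h import *
print(sense()["gripper_width"],sense()["tcp_pos"]);
for n in("wrist","side","top"):
    c=cam(n);save(c,n+"2.png") if n=="wrist" else save(c,n+"2.png",(350,120,510,300) if n=="side" else (160,180,400,360),3.2)
E
```

```text
0.04434614455665544 [0.42870214 0.01497022 0.07985133]
```

View pics/wrist2.png

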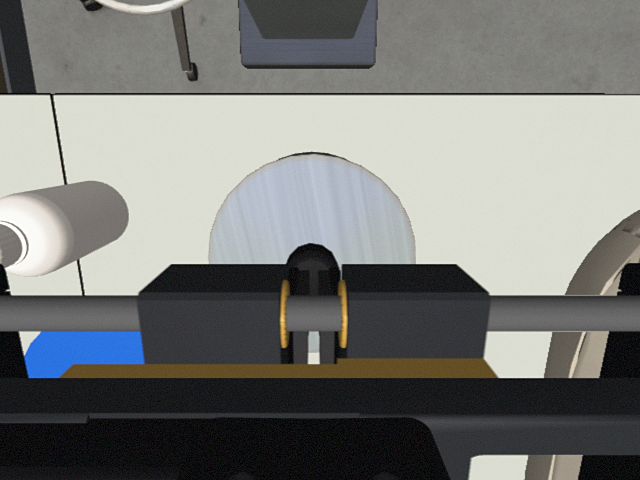

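View pics/side2.png

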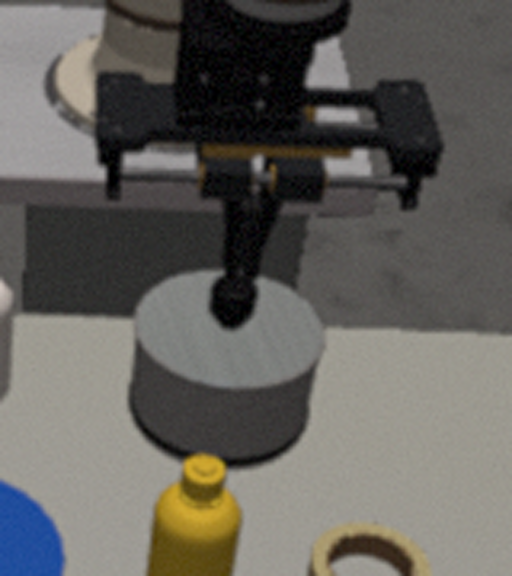

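View pics/top2.png

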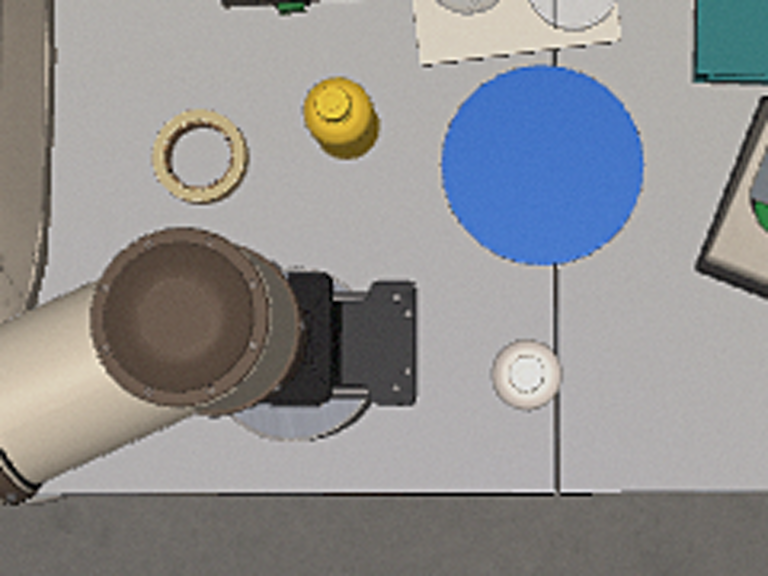

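```bash
python3 - <<'E'
from h import *
for n in("wrist","side","top"):
    c=cam(n);f=c["frame"].copy()
    for p,col in(([.4287,.015,.0799],(255,0,0)),([.4287,.015,.099],(0,255,0)),([.4285,.0165,.108],(0,255,255)),([.4285,.0165,.077],(255,255,0))):
        u,v=proj(c,p);print(n,round(u,1),round(v,1));cv2.circle(f,(int(u),int(v)),1,col,-1)
    c["frame"]=f
    if n=="wrist":save(c,"wrist3.png",(200,200,430,380),3.4)
    if n=="side":save(c,"side3.png",(380,160,470,260),6)
E
```

```text
wrist 313.1 262.9
wrist 313.1 274.8
wrist 316.1 280.8
wrist 315.7 261.0
side 421.8 218.7
side 422.9 211.2
side 424.2 207.6
side 422.4 219.8
top 252.1 289.9
top 251.0 289.5
top 249.7 289.4
top 251.6 290.0
```

View pics/wrist3.png

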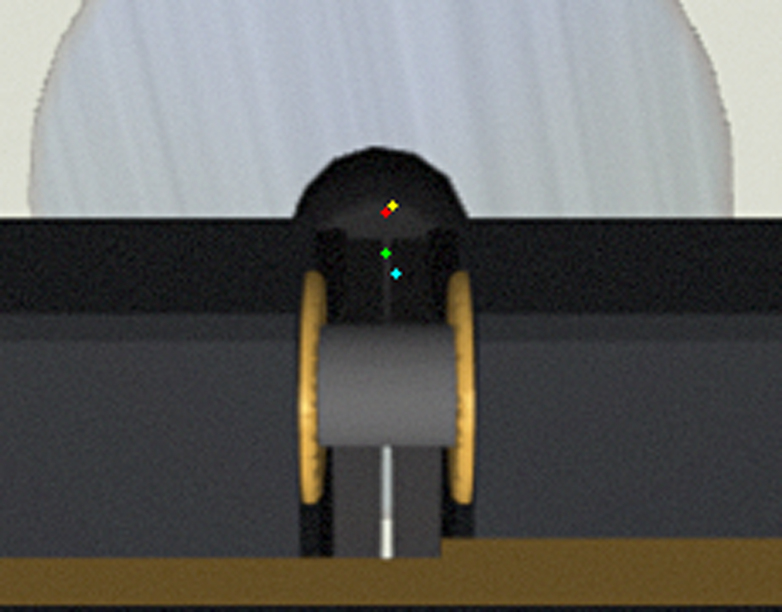

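View pics/side3.png

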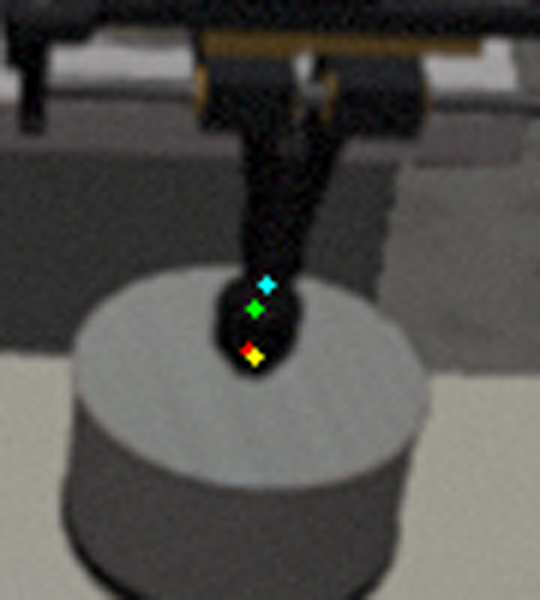

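```bash
python3 - <<'E'
from h import *
for n,b in(("wrist",(260,230,370,300)),("side",(390,170,460,240))):
    c=cam(n);f=c["frame"].astype(float);c["frame"]=np.clip(255*(f/110)**.6,0,255).astype(np.uint8)
    save(c,n+"4.png",b,7 if n=="wrist" else 8)
E
```

```text
(no output)
```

View pics/wrist4.png

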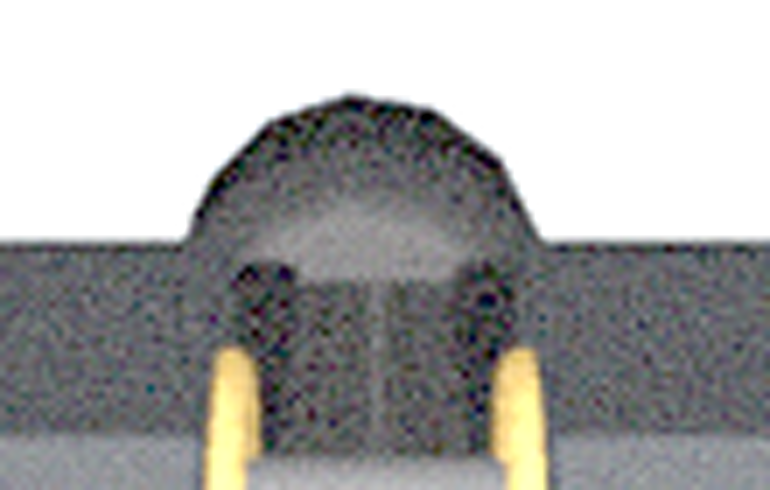

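View pics/side4.png

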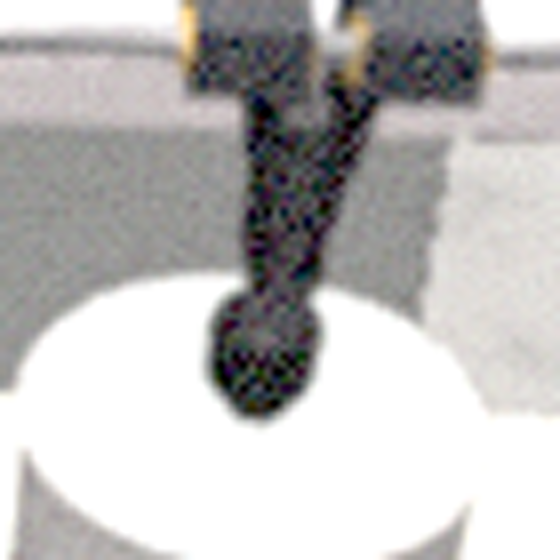

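The fingers read almost shut (0.044, where a 30 mm knob should read about 0.34), and the pictures show their tips merging into the knob. I'll lift a little and see what follows.

Call:
jog_arm(moves=[[1,0,0,0,0,0,0],[1,0,0,0,0,0,0],[1,0,0,-0.003,0,0,0],[1,0,0,-0.006,0,0,0],[1,0,0,-0.009,0,0,0],[1,0,0,-0.012,0,0,0],[1,0,0,-0.015,0,0,0],[1,0,0,-0.018,0,0,0],[1,0,0,-0.02,0,0,0],[1,0,0,-0.02,0,0,0]])

```text
time_s: 5.02
tcp_pos: [0.429, 0.0151, 0.1004]
ee_rot: [[-1.0, -0.0, 0.001], [-0.0, 1.0, 0.0], [-0.001, 0.0, -1.0]]
wrist_force: [0.7, -0.0, -0.1]
gripper_width: 0.007
```

```bash
python3 - <<'E'
from h import *
s=sense();print(s["gripper_width"],s["tcp_pos"],s["wrist_force"],s["moment"])
for n,b in(("wrist",(180,130,450,320)),("side",(370,160,480,270))):
    c=cam(n);f=c["frame"].astype(float);c["frame"]=np.clip(255*(f/180)**.6,0,255).astype(np.uint8)
    save(c,n+"5.png",b,2.9 if n=="wrist" else 5)
E
```

```text
0.007040154411173395 [0.4290214  0.01507892 0.10040791] [ 0.73475327 -0.03391364 -0.05403342] [-0.0161108  -0.01926186  0.00427208]
```

View pics/wrist5.png

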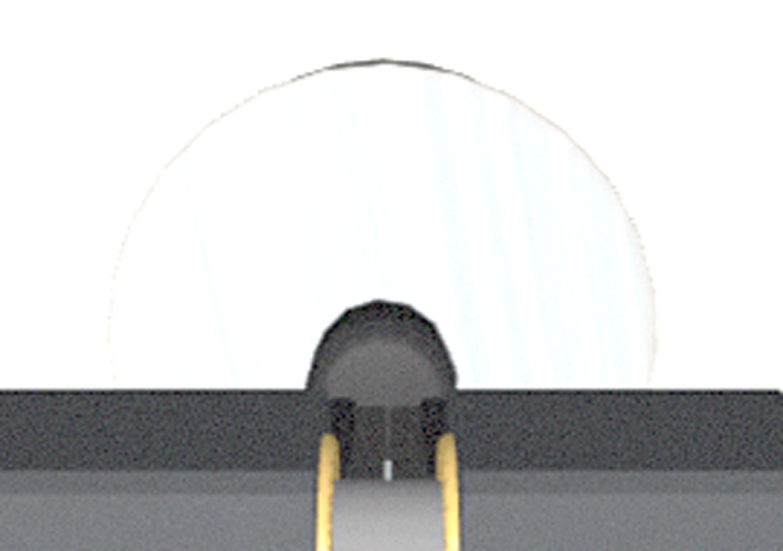

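View pics/side5.png

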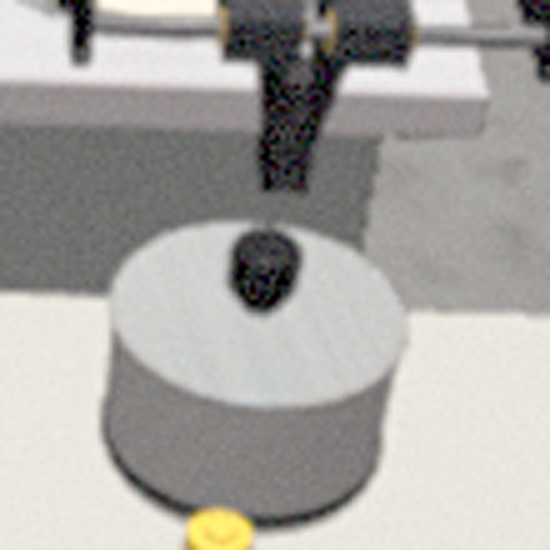

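The side view explains it. The real fingertips sit well above where the reported TCP projects, so they closed just over the knob's top. I'll measure that tool offset.

```bash
python3 - <<'E'
import station;print([x for x in dir(station) if x[0]!='_'], getattr(station,"hold_point_z",None))
from h import *
s=cam("side");w=cam("wrist")
for dx in(0,.0095):
  for z in(.1004,.12,.13,.14):print(dx,z,np.round(proj(s,[.429+dx,.015,z]),1))
for z in(.1004,.12,.13,.14):print("w",z,np.round(proj(w,[.4195,.015,z]),1))
T=w["world_from_camera"];print(T[:3,3],sense()["tcp_pos"])
print("lid edge", np.round(proj(w,[.428-.06,.0165,.077]),1), "observed row",130+62/2.9)
E
```

```text
['PlanningError', 'capture', 'finish_job', 'hold_point_z', 'sense'] -0.0187
0 0.1004 [423.  210.7]
0 0.12 [424.3 202.8]
0 0.13 [424.9 198.7]
0 0.14 [425.5 194.5]
0.0095 0.1004 [423.4 213.6]
0.0095 0.12 [424.6 205.7]
0.0095 0.13 [425.3 201.5]
0.0095 0.14 [425.9 197.3]
w 0.1004 [313.1 247.6]
w 0.12 [313.1 258.5]
w 0.13 [313.1 264.9]
w 0.14 [313.1 272. ]
[0.36146124 0.01508902 0.30124707] [0.42851546 0.01491765 0.09971692]
lid edge [315.7 150.9] observed row 151.3793103448276
```

```bash
python3 - <<'E'
from h import *
s=cam("side")
y=np.array([-.268,.963,0])
for z in(.183,.2,.21,.22,.23):
  print(z,[np.round(proj(s,np.array([.168,-.602,z])+k*y),1) for k in(-.0435,.0435)])
f=cv2.imread("pics/side0.png")[20:110,80:200];cv2.imwrite("pics/g0.png",np.clip(255*(cv2.resize(f,None,fx=6,fy=6)/120.)**.6,0,255))
E
```

```text
0.183 [array([138.3, 107.7]), array([175.9, 104.3])]
0.2 [array([136.3, 100.9]), array([174.4,  97.5])]
0.21 [array([135.2,  96.8]), array([173.4,  93.5])]
0.22 [array([134. ,  92.7]), array([172.5,  89.4])]
0.23 [array([132.8,  88.6]), array([171.6,  85.3])][ WARN:0@2.293] global loadsave.cpp:1063 imwrite_ Unsupported depth image for selected encoder is fallbacked to CV_8U.
```

View pics/g0.png

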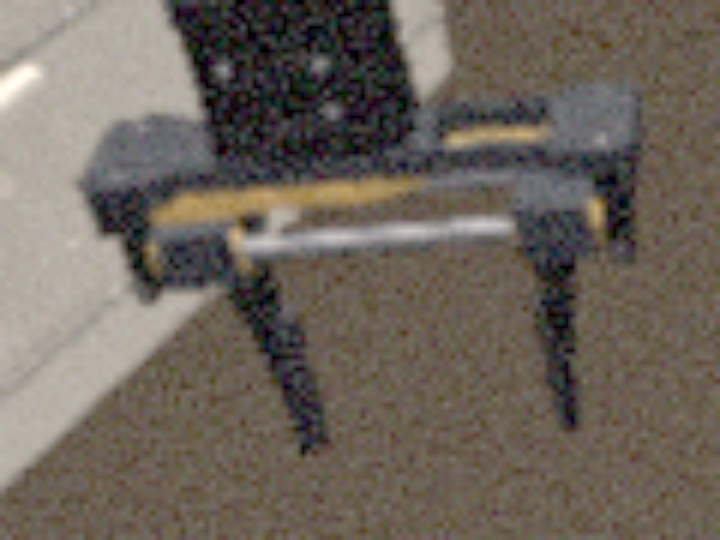

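The tips really sit about 33 mm behind the reported TCP along tool z: 31–38 mm across views with the fingers shut and open, with x and y fine. I'll work with real tip = TCP − 33 mm, open, go lower and watch the force.

Call:
jog_arm(moves=[[-1,0,0,0,0,0,0],[-1,0,0,0,0,0,0],[-1,0,0,0,0,0,0],[-1,0,0,0,0,0,0],[-1,0,0,0,0,0,0],[-1,0,0,0,0,0,0],[-1,0,0,0.005,0,0,0],[-1,0,0,0.015,0,0,0],[-1,0,0,0.025,0,0,0],[-1,0,0,0.035,0,0,0]])

```text
time_s: 6.1
tcp_pos: [0.4286, 0.015, 0.0642]
ee_rot: [[-1.0, -0.0, 0.0], [-0.0, 1.0, 0.0], [-0.0, 0.0, -1.0]]
wrist_force: [0.7, -0.2, -0.6]
gripper_width: 0.68
```

```bash
python3 - <<'E'
from h import *
s=sense();print(s["gripper_width"],s["tcp_pos"],s["wrist_force"])
c=cam("side");f=c["frame"].astype(float);c["frame"]=np.clip(255*(f/180)**.6,0,255).astype(np.uint8)
save(c,"side6.png",(370,160,480,270),5)
for z in(.065,.09,.1,.11):print(z,[np.round(proj(c,np.array([.429+.0095,.015+k,z])),1) for k in(-.045,.045)])
E
```

```text
0.6801373448628041 [0.42861875 0.01495602 0.06423643] [ 0.69558715 -0.15959694 -0.6099571 ]
0.065 [array([398.9, 226.5]), array([443.7, 228.4])]
0.09 [array([400. , 216.8]), array([445.6, 218.7])]
0.1 [array([400.5, 212.9]), array([446.4, 214.7])]
0.11 [array([400.9, 208.8]), array([447.2, 210.7])]
```

View pics/side6.png

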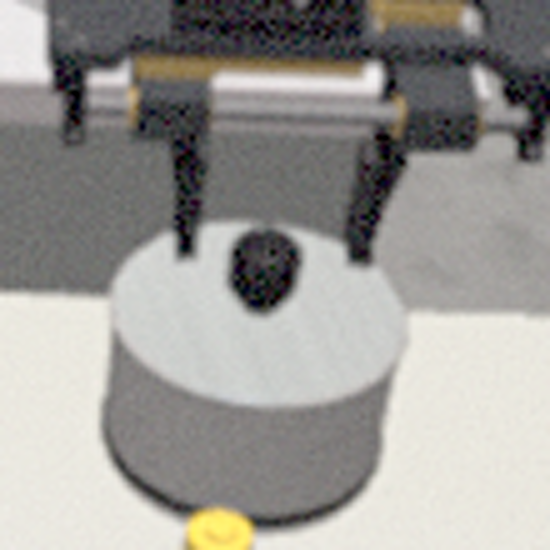

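Call:
jog_arm(moves=[[-1,0,0,0.006,0,0,0],[-1,0,0,0.012,0,0,0],[-1,0,0,0.016,0,0,0],[-1,0,0,0.016,0,0,0],[1,0,0,0.016,0,0,0],[1,0,0,0.016,0,0,0],[1,0,0,0.016,0,0,0],[1,0,0,0.016,0,0,0],[1,0,0,0.016,0,0,0],[1,0,0,0.016,0,0,0]])

```text
time_s: 6.98
tcp_pos: [0.4288, 0.015, 0.049]
ee_rot: [[-1.0, -0.0, 0.0], [-0.0, 1.0, 0.0], [-0.0, 0.0, -1.0]]
wrist_force: [-0.0, 0.2, 0.8]
gripper_width: 0.632
```

Call:
jog_arm(moves=[[1,0,0,0,0,0,0],[1,0,0,0,0,0,0],[1,0,0,0,0,0,0],[1,0,0,0,0,0,0],[1,0,0,0,0,0,0],[1,0,0,0,0,0,0],[1,0,0,0,0,0,0],[1,0,0,0,0,0,0],[1,0,0,0,0,0,0],[1,0,0,-0.004,0,0,0]])

```text
time_s: 7.82
tcp_pos: [0.4278, 0.0147, 0.0522]
ee_rot: [[-1.0, 0.0, -0.002], [0.0, 1.0, -0.0], [0.002, -0.0, -1.0]]
wrist_force: [-0.6, -0.4, -2.0]
gripper_width: 0.316
```

Call:
jog_arm(moves=[[1,0,0,-0.008,0,0,0],[1,0,0,-0.02,0,0,0],[1,0,0,-0.035,0,0,0],[1,0,0,-0.05,0,0,0],[1,0,0,-0.065,0,0,0],[1,-0.01,-0.01,-0.07,0,0,0],[1,-0.025,-0.03,-0.07,0,0,0],[1,-0.04,-0.05,-0.07,0,0,0],[1,-0.055,-0.07,-0.07,0,0,0],[1,-0.07,-0.085,-0.07,0,0,0]])

```text
time_s: 8.65
tcp_pos: [0.4991, -0.0713, 0.1235]
ee_rot: [[-1.0, 0.0, 0.0], [0.0, 1.0, 0.0], [-0.0, 0.0, -1.0]]
wrist_force: [1.0, -0.0, -1.0]
gripper_width: 0.322
```

```bash
python3 - <<'E'
from h import *
s=sense();print(s["gripper_width"],s["tcp_pos"],s["wrist_force"])
c=cam("side");save(c,"side7.png",(270,120,500,330),3)
E
```

```text
0.32203190631107076 [ 0.49911597 -0.07128481  0.12347044] [ 0.978264   -0.04727499 -0.99703777]
```

View pics/side7.png

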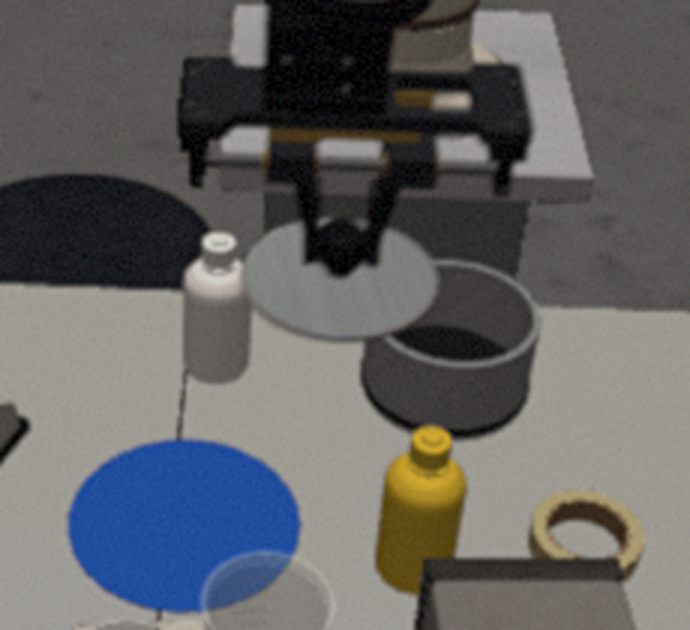

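Call:
jog_arm(moves=[[1,-0.015,-0.02,0,0,0,0],[1,-0.035,-0.045,0,0,0,0],[1,-0.055,-0.07,0,0,0,0],[1,-0.07,-0.085,0.01,0,0,0],[1,-0.07,-0.085,0.035,0,0,0],[1,-0.07,-0.085,0.065,0,0,0],[1,-0.07,-0.085,0.09,0,0,0],[1,-0.07,-0.085,0.11,0,0,0],[1,-0.07,-0.085,0.123,0,0,0],[1,-0.07,-0.085,0.126,0,0,0]])

```text
time_s: 9.53
tcp_pos: [0.5664, -0.1548, -0.0057]
ee_rot: [[-1.0, 0.001, -0.006], [0.001, 1.0, 0.001], [0.006, 0.001, -1.0]]
wrist_force: [-0.1, 0.9, -2.4]
gripper_width: 0.32
```

Call:
jog_arm(moves=[[1,0,0,0.002,0,0,0],[1,0,0,0.004,0,0,0],[1,0,0,0.005,0,0,0],[1,0,0,0.006,0,0,0],[1,0,0,0.006,0,0,0],[1,0,0,0.006,0,0,0],[1,0,0,0.006,0,0,0],[1,0,0,0.006,0,0,0],[1,0,0,0.006,0,0,0],[1,0,0,0.006,0,0,0]])

```text
time_s: 10.37
tcp_pos: [0.5687, -0.155, -0.0091]
ee_rot: [[-1.0, -0.0, 0.0], [-0.0, 1.0, -0.0], [-0.0, -0.0, -1.0]]
wrist_force: [-0.5, -0.5, -2.6]
gripper_width: 0.326
```

Call:
jog_arm(moves=[[1,0,0,0.001,0,0,0],[1,0,0,0.002,0,0,0],[1,0,0,0.003,0,0,0],[1,0,0,0.003,0,0,0],[1,0,0,0.003,0,0,0],[1,0,0,0.003,0,0,0],[-0.3,0,0,0.003,0,0,0],[-0.3,0,0,0.003,0,0,0],[-0.3,0,0,0.003,0,0,0],[-0.3,0,0,0.003,0,0,0]])

```text
time_s: 11.2
tcp_pos: [0.5689, -0.1551, -0.012]
ee_rot: [[-1.0, -0.0, 0.0], [-0.0, 1.0, -0.0], [-0.0, -0.0, -1.0]]
wrist_force: [-0.7, 0.6, -0.1]
gripper_width: 0.54
```

Call:
jog_arm(moves=[[-0.3,0,0,0,0,0,0],[-0.5,0,0,0,0,0,0],[-1,0,0,-0.005,0,0,0],[-1,0,0,-0.015,0,0,0],[-1,0,0,-0.03,0,0,0],[-1,0,0,-0.05,0,0,0],[-1,0,0,-0.075,0,0,0],[-1,0,0,-0.1,0,0,0],[-1,0,0,-0.125,0,0,0],[-1,0,0,-0.14,0,0,0]])

```text
time_s: 12.03
tcp_pos: [0.5702, -0.1554, 0.1322]
ee_rot: [[-1.0, -0.001, 0.006], [-0.001, 1.0, -0.001], [-0.006, -0.001, -1.0]]
wrist_force: [-0.3, 0.5, -0.0]
gripper_width: 0.996
```

```bash
python3 - <<'E'
from h import *
s=sense();print(s["gripper_width"],s["tcp_pos"],s["wrist_force"])
c=cam("side");save(c,"side8.png",(220,120,500,340),2.8)
c=cam("wrist");save(c,"w8.png");c=cam("top");save(c,"t8.png")
print(proj(c,[.569,-.156,.047]))
E
```

```text
0.9955999152308762 [ 0.57020135 -0.15535571  0.13222199] [-0.30425226  0.48771278 -0.0272908 ]
(np.float64(329.46512129215495), np.float64(228.55482928358867))
```

View pics/side8.png

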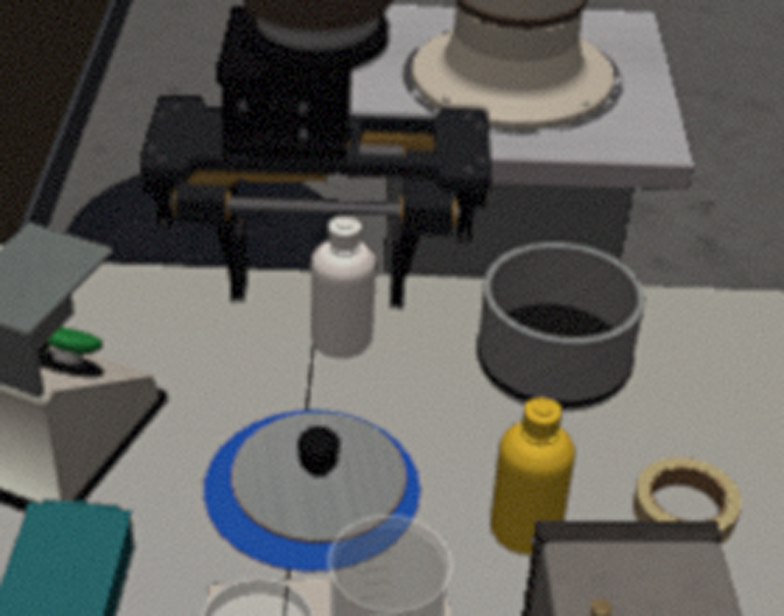

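View pics/w8.png

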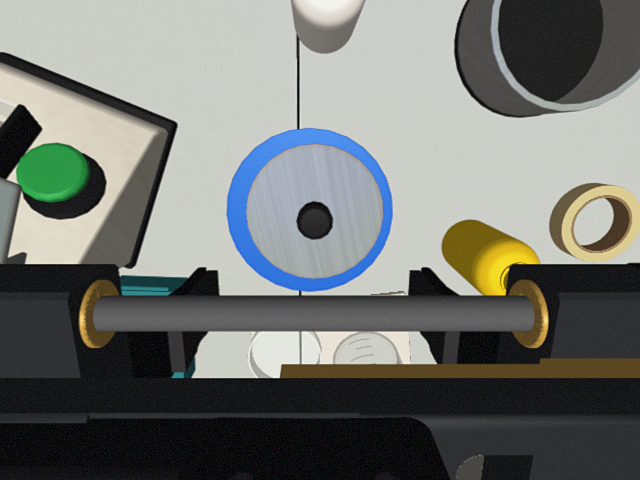

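The lid lies flat and roughly centred on the mat, and the pot is open. Next is the bottle at (0.4117, -0.144).

Call:
jog_arm(moves=[[-1,0.02,0.002,0,0,0,0],[-1,0.05,0.004,0,0,0,0],[-1,0.08,0.006,0,0,0,0],[-1,0.11,0.008,0,0,0,0],[-1,0.135,0.01,0,0,0,0],[-1,0.152,0.011,0,0,0,0],[-1,0.158,0.011,0,0,0,0],[-1,0.158,0.011,0,0,0,0],[-1,0.158,0.011,0,0,0,0],[-1,0.158,0.011,0,0,0,0]])

```text
time_s: 13.02
tcp_pos: [0.4119, -0.1441, 0.1278]
ee_rot: [[-1.0, -0.0, 0.0], [-0.0, 1.0, -0.0], [-0.0, -0.0, -1.0]]
wrist_force: [0.8, 0.0, 0.5]
gripper_width: 0.999
```

```bash
python3 - <<'E'
from h import *
s=sense();print(s["gripper_width"],s["tcp_pos"])
c=cam("wrist");save(c,"w9.png");print(proj(c,[.4117,-.144,.112]),proj(c,[.4117,-.144,.0]))
E
```

```text
0.9992635019579312 [ 0.41192912 -0.14410499  0.127778  ]
(np.float64(313.18712607714167), np.float64(254.169684925479)) (np.float64(313.2394301708182), np.float64(216.94066866811696))
```

View pics/w9.png

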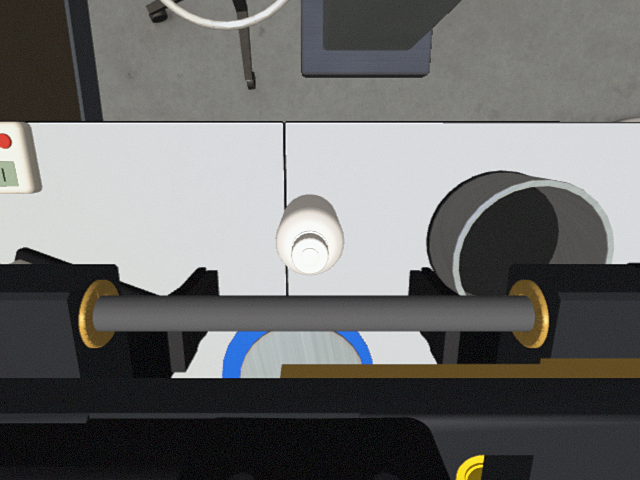

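The cap at (310,254) is 3 px left of the prediction, so the bottle is about 2 mm further to -y. I'll descend with that correction.

Call:
jog_arm(moves=[[-1,0,-0.001,0.02,0,0,0],[-1,0,-0.0015,0.05,0,0,0],[-1,0,-0.0015,0.08,0,0,0],[-1,0,-0.0015,0.1,0,0,0],[-1,0,-0.0015,0.112,0,0,0],[-1,0,-0.0015,0.116,0,0,0],[-1,0,-0.0015,0.116,0,0,0],[0.5,0,-0.0015,0.116,0,0,0],[1,0,-0.0015,0.116,0,0,0],[1,0,-0.0015,0.116,0,0,0]])

```text
time_s: 13.9
tcp_pos: [0.4117, -0.1456, 0.0128]
ee_rot: [[-1.0, -0.0, 0.002], [-0.0, 1.0, -0.0], [-0.002, -0.0, -1.0]]
wrist_force: [-0.8, 0.6, -0.8]
gripper_width: 0.854
```

Call:
jog_arm(moves=[[1,0,0,0,0,0,0],[1,0,0,0,0,0,0],[1,0,0,0,0,0,0],[1,0,0,0,0,0,0],[1,0,0,0,0,0,0],[1,0,0,0,0,0,0],[1,0,0,0,0,0,0],[1,0,0,0,0,0,0],[1,0,0,0,0,0,0],[1,0,0,0,0,0,0]])

```text
time_s: 14.73
tcp_pos: [0.4109, -0.1456, 0.012]
ee_rot: [[-1.0, -0.0, 0.0], [-0.0, 1.0, -0.0], [-0.0, -0.0, -1.0]]
wrist_force: [0.6, -0.2, 3.5]
gripper_width: 0.54
```

Call:
jog_arm(moves=[[1,0,0,-0.01,0,0,0],[1,0,0,-0.03,0,0,0],[1,0,0,-0.06,0,0,0],[1,0,0,-0.085,0,0,0],[1,0,0.01,-0.095,0,0,0],[1,-0.004,0.035,-0.095,0,0,0],[1,-0.008,0.065,-0.095,0,0,0],[1,-0.012,0.095,-0.095,0,0,0],[1,-0.015,0.125,-0.095,0,0,0],[1,-0.017,0.15,-0.095,0,0,0]])

```text
time_s: 15.57
tcp_pos: [0.4273, 0.006, 0.1065]
ee_rot: [[-1.0, -0.0, -0.001], [-0.0, 1.0, 0.0], [0.001, 0.0, -1.0]]
wrist_force: [0.3, 0.3, -0.2]
gripper_width: 0.538
```

Call:
jog_arm(moves=[[1,0,0.008,0,0,0,0],[1,0,0.012,0,0,0,0],[1,0,0.012,0,0,0,0],[1,0,0.012,0,0,0,0],[1,0,0.012,0,0,0,0],[1,0,0.012,0,0,0,0],[1,0,0.012,0,0,0,0],[1,0,0.012,0,0,0,0],[1,0,0.012,0,0,0,0],[1,0,0.012,0,0,0,0]])

```text
time_s: 16.4
tcp_pos: [0.4277, 0.0163, 0.1069]
ee_rot: [[-1.0, 0.0, 0.0], [0.0, 1.0, 0.0], [-0.0, 0.0, -1.0]]
wrist_force: [0.3, -0.6, -1.0]
gripper_width: 0.538
```

```bash
python3 - <<'E'
from h import *
s=sense();print(s["gripper_width"],s["tcp_pos"],s["wrist_force"])
c=cam("side");save(c,"side10.png",(340,100,500,280),3.3)
c=cam("wrist");save(c,"w10.png")
E
```

```text
0.5376026323898174 [0.42768264 0.01625265 0.10686901] [ 0.25784984 -0.6429022  -0.98817236]
```

View pics/side10.png

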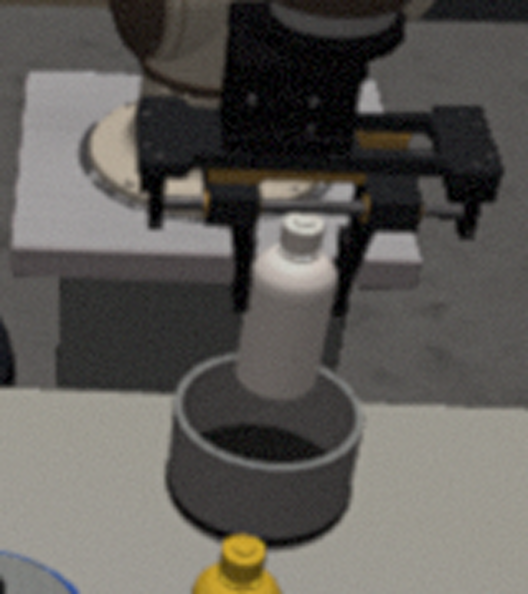

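View pics/w10.png

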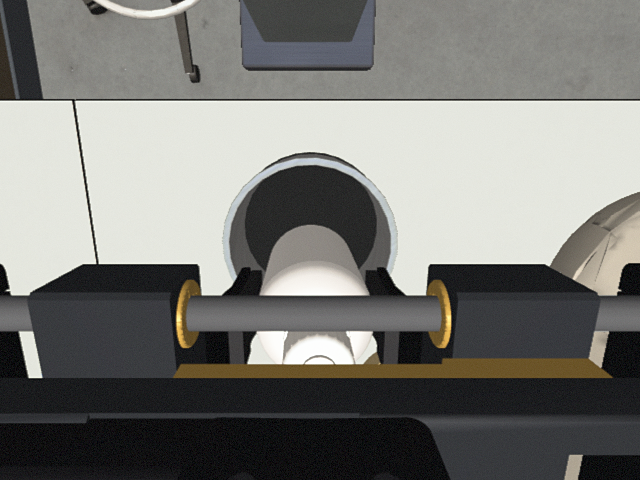

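The bottle hangs upright and centred over the open pot, so I'll lower it.

Call:
jog_arm(moves=[[1,0,0,0.015,0,0,0],[1,0,0,0.035,0,0,0],[1,0,0,0.055,0,0,0],[1,0,0,0.072,0,0,0],[1,0,0,0.08,0,0,0],[1,0,0,0.084,0,0,0],[1,0,0,0.086,0,0,0],[1,0,0,0.088,0,0,0],[1,0,0,0.088,0,0,0],[1,0,0,0.088,0,0,0]])

```text
time_s: 17.33
tcp_pos: [0.4282, 0.0167, 0.0195]
ee_rot: [[-1.0, -0.0, 0.001], [-0.0, 1.0, 0.001], [-0.001, 0.001, -1.0]]
wrist_force: [0.2, 1.2, 0.1]
gripper_width: 0.538
```

Call:
jog_arm(moves=[[1,0,0,0.001,0,0,0],[1,0,0,0.0015,0,0,0],[1,0,0,0.0015,0,0,0],[-0.3,0,0,0.0015,0,0,0],[-0.4,0,0,0.0015,0,0,0],[-0.4,0,0,0.0015,0,0,0],[-0.4,0,0,0.0015,0,0,0],[-0.4,0,0,0.0015,0,0,0],[-0.4,0,0,0.0015,0,0,0],[-0.4,0,0,-0.004,0,0,0]])

```text
time_s: 18.17
tcp_pos: [0.4268, 0.0161, 0.0222]
ee_rot: [[-1.0, 0.0, -0.002], [0.0, 1.0, -0.001], [0.002, -0.001, -1.0]]
wrist_force: [0.4, -0.4, 0.1]
gripper_width: 0.699
```

Call:
jog_arm(moves=[[-0.4,0,0,-0.01,0,0,0],[-0.4,0,0,-0.025,0,0,0],[-0.4,0,0,-0.045,0,0,0],[-0.4,0,0,-0.07,0,0,0],[-0.4,0,0,-0.1,0,0,0],[-0.4,0,0,-0.13,0,0,0],[-0.4,0,0,-0.15,0,0,0],[-0.4,0,0,-0.16,0,0,0],[-0.4,0,0,-0.16,0,0,0],[-0.4,0,0,-0.16,0,0,0]])

```text
time_s: 19.0
tcp_pos: [0.4275, 0.0165, 0.1831]
ee_rot: [[-1.0, 0.0, 0.001], [0.0, 1.0, 0.001], [-0.001, 0.001, -1.0]]
wrist_force: [-0.3, 0.0, -1.1]
gripper_width: 0.698
```

```bash
python3 - <<'E'
from h import *
s=sense();print(s["gripper_width"],s["tcp_pos"],s["wrist_force"])
c=cam("side");save(c,"side11.png",(280,130,500,320),3)
c=cam("wrist");save(c,"w11.png")
E
```

```text
0.6982243369043073 [0.42750952 0.01653334 0.18312101] [-0.33715996  0.00779884 -1.07349999]
```

View pics/side11.png

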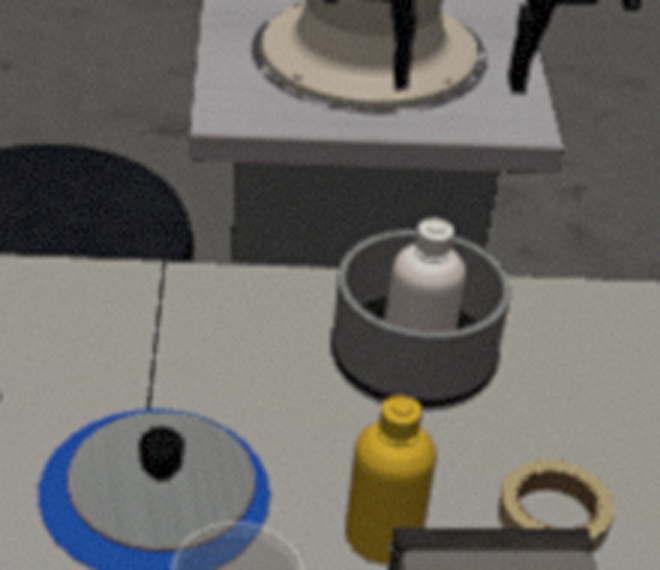

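View pics/w11.png

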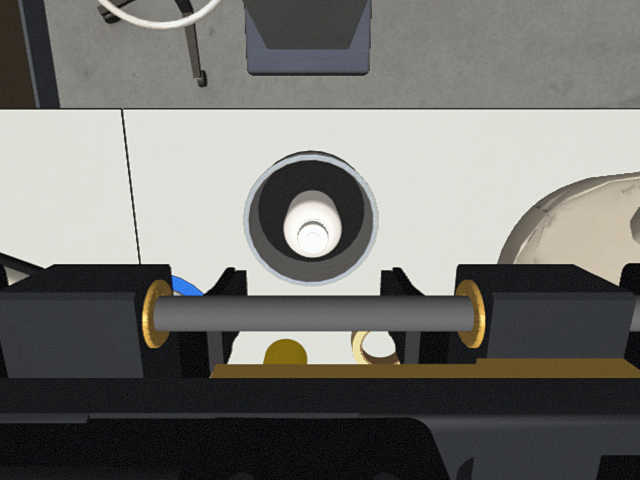

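The bottle stands centred in the pot. Now I'll shut the gripper, yaw to the counter's heading and look at the button and drum.

Call:
jog_arm(moves=[[1,0.005,-0.03,-0.01,0,0,0.04],[1,0.01,-0.065,-0.02,0,0,0.08],[1,0.015,-0.1,-0.03,0,0,0.12],[1,0.02,-0.135,-0.04,0,0,0.16],[1,0.025,-0.17,-0.047,0,0,0.2],[1,0.03,-0.205,-0.047,0,0,0.24],[1,0.035,-0.24,-0.047,0,0,0.28],[1,0.04,-0.275,-0.047,0,0,0.33],[1,0.045,-0.3,-0.047,0,0,0.372],[1,0.048,-0.317,-0.047,0,0,0.372]])

```text
time_s: 19.93
tcp_pos: [0.3783, -0.3025, 0.228]
ee_rot: [[-0.93, 0.367, -0.004], [0.367, 0.93, 0.001], [0.004, -0.0, -1.0]]
wrist_force: [-0.3, -0.4, 0.1]
gripper_width: 0.047
```

```bash
python3 - <<'E'
from h import *
s=sense();print(s["gripper_width"],s["tcp_pos"],s["ee_rot"])
c=cam("wrist");save(c,"w12.png")
print(proj(c,[.5245,-.3225,.0865]),proj(c,[.512,-.318,.161]))
E
```

```text
0.047381447351557235 [ 0.37825395 -0.30247271  0.22800428] [[-9.30202800e-01  3.67028690e-01 -3.56247100e-03]
 [ 3.67026374e-01  9.30209617e-01  1.30703169e-03]
 [ 3.79356292e-03 -9.17162824e-05 -9.99992800e-01]]
(np.float64(347.71437715737625), np.float64(353.71735536363144)) (np.float64(355.64484658998384), np.float64(389.06935253929794))
```

View pics/w12.png

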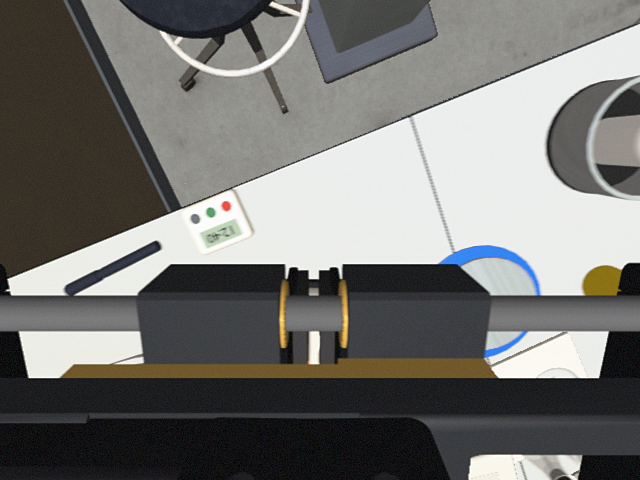

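```bash
python3 - <<'E'
from h import *
s=sense();c=cam("wrist");T=np.eye(4);T[:3,:3]=s["ee_rot"];T[:3,3]=s["tcp_pos"];X=np.linalg.inv(T)@c["world_from_camera"]
T8=np.eye(4);T8[:3,:3]=[[-1,-.001,.006],[-.001,1,-.001],[-.006,-.001,-1]];T8[:3,3]=[.5702,-.1554,.1322]
w=dict(c);w["world_from_camera"]=T8@X
print("check knob",proj(w,[.569,-.156,.047]),"seen 315,220")
img=cv2.imread("pics/w8.png");h=cv2.cvtColor(img,cv2.COLOR_BGR2HSV);m=((h[...,0]>45)&(h[...,0]<75)&(h[...,1]>120)&(h[...,2]>120)).astype(np.uint8)
ce,st,ct=blob(m,(0,120,110,220));e=cv2.fitEllipse(ct);print(ce,e)
sc=cam("side")
for uvw in(e[0],ce):
  for uvs in((246.4,241.4),(247,241)):
    o1,d1=ray(w,*uvw);o2,d2=ray(sc,*uvs);k=np.linalg.lstsq(np.c_[d1,-d2],o2-o1,rcond=None)[0]
    p=o1+k[0]*d1;q=o2+k[1]*d2;print(p,q)
print([onz(w,*e[0],z) for z in(.08,.085,.09)])
cv2.imwrite("pics/w8c.png",cv2.resize(img[50:270,0:200],None,fx=3.5,fy=2.7))
E
```

```text
check knob (np.float64(312.4597280429522), np.float64(226.13559088383045)) seen 315,220
[ 50.44832126 172.16622778] ((50.45777893066406, 172.17466735839844), (55.26612854003906, 67.99668884277344), 84.57624816894531)
[ 0.52428145 -0.32700309  0.08409185] [ 0.52498045 -0.32446335  0.08240333]
[ 0.52416162 -0.32608706  0.08542007] [ 0.52496615 -0.32317211  0.0834823 ]
[ 0.52427606 -0.32700878  0.08409118] [ 0.52497633 -0.32446465  0.08239967]
[ 0.52415625 -0.32609271  0.08541942] [ 0.52496206 -0.32317339  0.08347867]
[array([ 0.52465062, -0.32982513,  0.08      ]), array([ 0.52419952, -0.32637677,  0.085     ]), array([ 0.52374842, -0.32292841,  0.09      ])]
```

View pics/w8c.png

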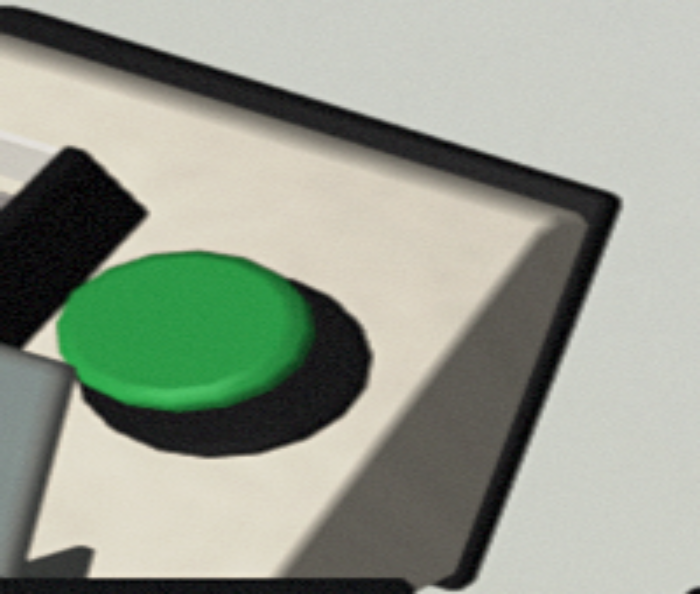

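```bash
cat >> h.py <<'E'
psi=np.radians(-21.3);xc=np.array([np.cos(psi),np.sin(psi),0]);ez=np.array([0,0,1.]);yc=np.cross(ez,xc)
th=np.radians(42);zt=np.sin(th)*xc-np.cos(th)*ez;xt=-np.cos(th)*xc-np.sin(th)*ez;PR=np.c_[xt,np.cross(zt,xt),zt]
B=np.array([.5245,-.3245,.0855]);a35=np.radians(35)
stroke=np.sin(a35)*xc-np.cos(a35)*ez
TP=B+.004*(-np.cos(a35)*xc-np.sin(a35)*ez)
E
python3 - <<'E'
from h import *
print(PR)
for back in(.1,.05):
    p=TP-zt*(back-.036);print(back,p,rel(p,PR))
print("stroke in tool",PR.T@stroke)
E
```

```text
[[-0.69238151  0.36325123  0.62342312]
 [ 0.26994827  0.93169123 -0.24306252]
 [-0.66913061  0.         -0.74314483]]
0.1 [ 0.48154813 -0.30775377  0.13076696] (array([-0.0985,  0.0314,  0.0969]), array([-0.0008, -0.7368, -0.0028]))
0.05 [ 0.51271929 -0.31990689  0.09360972] (array([-0.1321,  0.0315,  0.134 ]), array([-0.0008, -0.7368, -0.0028]))
stroke in tool [1.21869343e-01 9.54195445e-19 9.92546152e-01]
```

Call:
jog_arm(moves=[[1,0,0.005,0,0,-0.11,0],[1,0,0.01,0,0,-0.22,0],[1,-0.005,0.015,0.01,0,-0.33,0],[1,-0.02,0.02,0.025,0,-0.44,0],[1,-0.035,0.025,0.04,0,-0.55,0],[1,-0.055,0.03,0.055,0,-0.66,0],[1,-0.075,0.031,0.075,-0.001,-0.737,-0.003],[1,-0.09,0.031,0.09,-0.001,-0.737,-0.003],[1,-0.098,0.031,0.097,-0.001,-0.737,-0.003],[1,-0.098,0.031,0.097,-0.001,-0.737,-0.003]])

```text
time_s: 20.92
tcp_pos: [0.456, -0.3198, 0.1442]
ee_rot: [[-0.71, 0.326, 0.624], [0.274, 0.944, -0.182], [-0.649, 0.041, -0.76]]
wrist_force: [-1.2, -0.8, -0.1]
gripper_width: 0.005
```

```bash
python3 - <<'E'
from h import *
s=sense();print(s["gripper_width"],s["tcp_pos"],s["ee_rot"],s["wrist_force"],s["joints"])
c=cam("wrist");save(c,"w13.png");print(proj(c,B),proj(c,TP))
c=cam("side");save(c,"s13.png",(150,120,350,320),3)
c=cam("top");save(c,"t13.png",(370,190,480,300),5)
E
```

```text
0.00521855686770431 [ 0.45599445 -0.3197651   0.14416991] [[-0.70999772  0.32606867  0.62416541]
 [ 0.27360833  0.94443681 -0.18214717]
 [-0.64887728  0.04145278 -0.75976309]] [-1.18718663 -0.81427576 -0.08118363] [-21.91050178   3.48490543 -36.75802061 -21.54252278 -10.02531511
 -68.11980856]
(np.float64(332.59773182746267), np.float64(242.10399613450312)) (np.float64(332.7265220923168), np.float64(237.37510382187523))
```

View pics/w13.png

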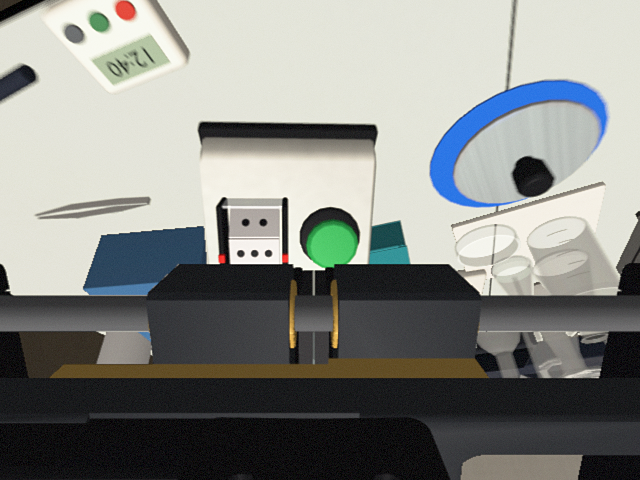

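View pics/s13.png

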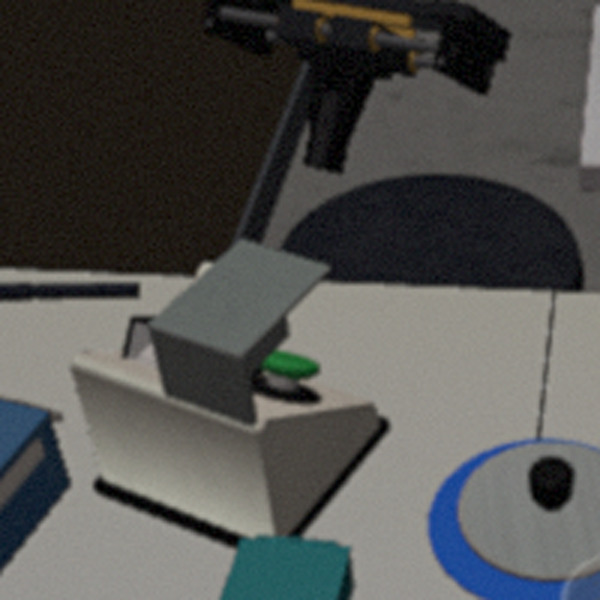

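View pics/t13.png

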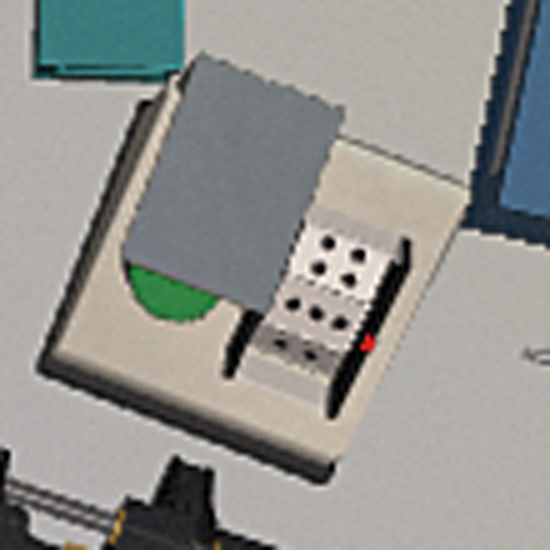

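The pointers at (222,259) and (285,259) flank the 3-dot facet, so three presses remain. Joint 5 is close to its limit, so I'll lean less (38°) and press 8 mm forward of centre.

```bash
sed -i 's/th=np.radians(42)/th=np.radians(38)/; s/TP=B+.004/TP=B+.008/' h.py
python3 - <<'E'
from h import *
for back in(.1,.06):
    p=TP-zt*(back-.036);print(back,p,rel(p,PR))
E
```

```text
0.1 [ 0.48168362 -0.30780659  0.13134408] (array([-0.0062,  0.0203,  0.0233]), array([0.0556, 0.0395, 0.0019]))
0.06 [ 0.50462787 -0.31675218  0.09982365] (array([-0.0047,  0.0181,  0.0632]), array([0.0556, 0.0395, 0.0019]))
```

Call:
jog_arm(moves=[[1,-0.002,0.005,0.005,0.015,0.01,0],[1,-0.003,0.01,0.01,0.03,0.02,0],[1,-0.004,0.015,0.015,0.045,0.03,0],[1,-0.006,0.02,0.023,0.0556,0.0395,0.002],[1,-0.006,0.02,0.023,0.0556,0.0395,0.002],[1,-0.006,0.02,0.023,0.0556,0.0395,0.002],[1,-0.006,0.02,0.023,0.0556,0.0395,0.002],[1,-0.006,0.02,0.023,0.0556,0.0395,0.002],[1,-0.006,0.02,0.023,0.0556,0.0395,0.002],[1,-0.006,0.02,0.023,0.0556,0.0395,0.002]])

```text
time_s: 21.9
tcp_pos: [0.4758, -0.3245, 0.1419]
ee_rot: [[-0.742, 0.337, 0.58], [0.288, 0.941, -0.178], [-0.606, 0.035, -0.795]]
wrist_force: [0.2, 0.3, 0.2]
gripper_width: 0.006
```

```bash
python3 - <<'E'
from h import *
s=sense();print(s["tcp_pos"],s["joints"])
for back in(.1,.06):
    p=TP-zt*(back-.036);print(back,p,rel(p,PR))
E
```

```text
[ 0.47579488 -0.32447454  0.14187982] [-19.08148754   5.54164595 -37.99634985  -7.58089907  -9.19877959
 -84.24060532]
0.1 [ 0.48168362 -0.30780659  0.13134408] (array([0.0068, 0.0173, 0.0088]), array([ 0.0446, -0.0125,  0.0004]))
0.06 [ 0.50462787 -0.31675218  0.09982365] (array([0.0063, 0.0155, 0.0488]), array([ 0.0446, -0.0125,  0.0004]))
```

```bash
sed -i 's/th=np.radians(38)/th=np.radians(34)/; s/TP=B+.008/TP=B+.011/' h.py
python3 - <<'E'
from h import *
for back in(.1,.06):
    p=TP-zt*(back-.036);print(back,p,rel(p,PR))
E
```

```text
0.1 [ 0.48276115 -0.3082267   0.13224906] (array([0.0054, 0.0173, 0.0088]), array([0.0445, 0.0573, 0.002 ]))
0.06 [ 0.50360095 -0.3163518   0.09908756] (array([0.0076, 0.0155, 0.0487]), array([0.0445, 0.0573, 0.002 ]))
```

Call:
jog_arm(moves=[[1,0.002,0.005,0.005,0.015,0.02,0],[1,0.004,0.01,0.009,0.03,0.04,0],[1,0.0055,0.017,0.009,0.0445,0.057,0.002],[1,0.0055,0.017,0.009,0.0445,0.057,0.002],[1,0.006,0.0165,0.02,0.0445,0.057,0.002],[1,0.0065,0.016,0.03,0.0445,0.057,0.002],[1,0.007,0.016,0.04,0.0445,0.057,0.002],[1,0.0075,0.0155,0.0485,0.0445,0.057,0.002],[1,0.0075,0.0155,0.0485,0.0445,0.057,0.002],[1,0.0075,0.0155,0.0485,0.0445,0.057,0.002]])

```text
time_s: 22.73
tcp_pos: [0.5013, -0.3283, 0.1092]
ee_rot: [[-0.782, 0.345, 0.519], [0.305, 0.938, -0.163], [-0.544, 0.031, -0.839]]
wrist_force: [0.7, 0.0, -0.1]
gripper_width: 0.003
```

```bash
python3 - <<'E'
from h import *
s=sense();print(s["tcp_pos"],s["joints"])
for back in(.06,.0):
    p=TP-zt*(back-.036);print(back,p,rel(p,PR))
c=cam("wrist");save(c,"w14.png");print(proj(c,B),proj(c,TP))
c=cam("side");save(c,"s14.png",(150,120,350,320),3)
E
```

```text
[ 0.50133404 -0.32831254  0.10919268] [-17.89919134  11.15398015 -36.66107785  -1.45750481  -9.20247177
 -91.42985581]
0.06 [ 0.50360095 -0.3163518   0.09908756] (array([0.0074, 0.0117, 0.0077]), array([ 0.0364, -0.0187, -0.0006]))
0.0 [ 0.53486066 -0.32853945  0.04934531] (array([0.0062, 0.0095, 0.0676]), array([ 0.0364, -0.0187, -0.0006]))
(np.float64(330.00684729055627), np.float64(253.79061648397538)) (np.float64(330.138562085076), np.float64(237.10392708353686))
```

View pics/w14.png

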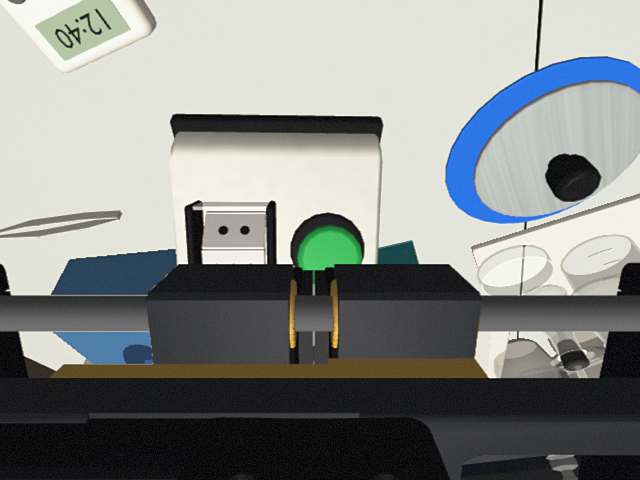

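View pics/s14.png

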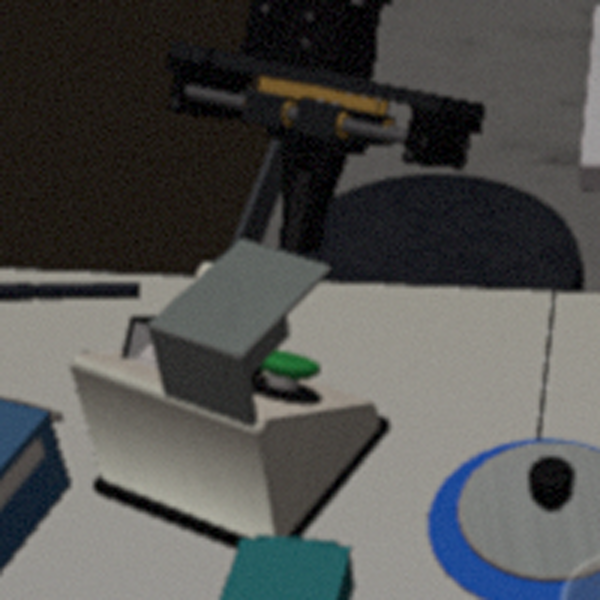

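Joint 5 sits at its limit here because the tool lies in line with the forearm. I'll come in with the tool's heading turned 12° from the counter's, keeping the jaw axis along the hood edge, which gives the wrist room.

```bash
cat >> h.py <<'E'
def presspose(lean=37,dyaw=-12,off=.009,back=.07,lat=0,tip=.036):
    az=psi+np.radians(dyaw);l=np.radians(lean)
    z=np.array([np.sin(l)*np.cos(az),np.sin(l)*np.sin(az),-np.cos(l)])
    y=yc-z*(yc@z);y/=np.linalg.norm(y);Rm=np.c_[np.cross(y,z),y,z]
    T=B+off*(-np.cos(a35)*xc-np.sin(a35)*ez)+lat*yc
    return T-z*(back-tip),Rm
E
python3 - <<'E'
from h import *
p,Rm=presspose();print(p,Rm,rel(p,Rm))
print(Rm.T@stroke)
E
```

```text
[ 0.50052918 -0.31058803  0.10749142] [[-0.74997571  0.42956489  0.50300143]
 [ 0.29240331  0.89740148 -0.33041018]
 [-0.59332684 -0.10072033 -0.79863551]] (array([ 0.0069,  0.0161, -0.0013]), array([ 0.1619, -0.06  ,  0.0032]))
[0.02431786 0.12508738 0.99184766]
```

Call:
jog_arm(moves=[[1,0.0,0.003,-0.004,0.02,0,0],[1,0.0,0.005,-0.006,0.05,0,0],[1,0.002,0.008,-0.006,0.08,0,0],[1,0.003,0.012,-0.005,0.12,0,0],[1,0.005,0.016,-0.003,0.162,-0.01,0.003],[1,0.007,0.016,-0.001,0.162,-0.03,0.003],[1,0.007,0.016,-0.001,0.162,-0.06,0.003],[1,0.007,0.016,-0.001,0.162,-0.06,0.003],[1,0.007,0.016,-0.001,0.162,-0.06,0.003],[1,0.007,0.016,-0.001,0.162,-0.06,0.003]])

```text
time_s: 23.67
tcp_pos: [0.5006, -0.3056, 0.1805]
ee_rot: [[-0.782, 0.428, 0.453], [0.314, 0.899, -0.306], [-0.538, -0.098, -0.837]]
wrist_force: [0.0, -0.6, 0.0]
gripper_width: 0.005
```

```bash
python3 - <<'E'
from h import *
s=sense();print(s["tcp_pos"],s["joints"])
p,Rm=presspose();print(p,rel(p,Rm))
E
```

```text
[ 0.50055167 -0.30556921  0.18054648] [ -19.16222601    2.60004337  -50.77354533   61.76584642   -9.19580597
 -153.75098419]
[ 0.50052918 -0.31058803  0.10749142] (array([0.0377, 0.0026, 0.0627]), array([ 0.0039, -0.0677,  0.0001]))
```

Call:
jog_arm(moves=[[1,0.005,0,0.005,0,-0.01,0],[1,0.01,0.001,0.01,0,-0.02,0],[1,0.015,0.001,0.017,0.002,-0.03,0],[1,0.02,0.002,0.025,0.002,-0.04,0],[1,0.025,0.002,0.033,0.003,-0.05,0],[1,0.03,0.002,0.04,0.004,-0.06,0],[1,0.033,0.002,0.048,0.004,-0.067,0],[1,0.037,0.0025,0.056,0.004,-0.067,0],[1,0.0377,0.0025,0.0627,0.004,-0.0677,0],[1,0.0377,0.0025,0.0627,0.004,-0.0677,0]])

```text
time_s: 24.5
tcp_pos: [0.5003, -0.3046, 0.1806]
ee_rot: [[-0.782, 0.428, 0.452], [0.314, 0.898, -0.307], [-0.538, -0.099, -0.837]]
wrist_force: [0.7, 0.2, 0.4]
gripper_width: 0.009
```

```bash
python3 - <<'E'
from h import *
s=sense();print(s["tcp_pos"],s["joints"])
p,Rm=presspose();print(p,rel(p,Rm))
E
```

```text
[ 0.50034348 -0.30459187  0.18059091] [ -19.1911538     2.52634567  -50.92251803   62.3336215    -9.1954112
 -154.29045078]
[ 0.50052918 -0.31058803  0.10749142] (array([0.0373, 0.0019, 0.0631]), array([ 0.0029, -0.0676,  0.0003]))
```

The solver is caught in a local minimum. I'll fit the arm's kinematics (linear in the link lengths) from recorded states, so I can see which tool attitudes the wrist allows at the button.

```bash
cat > kin.py <<'E'
import numpy as np
from scipy.spatial.transform import Rotation as R
D=[([-59.6098,22.0895,.3802,-.0283,-68.4105,-14.8171],[.16763,-.60139,.18178],[[-.96334,-.26829,-.00066],[-.26829,.96334,.00204],[.0001,.00214,-1]]),
([-21.9105,3.4849,-36.758,-21.5425,-10.0253,-68.1198],[.45599,-.31977,.14417],[[-.70999772,.32606867,.62416541],[.27360833,.94443681,-.18214717],[-.64887728,.04145278,-.75976309]]),
([-19.0815,5.5416,-37.9963,-7.5809,-9.1988,-84.2406],[.47579,-.32447,.14188],[[-.742,.337,.58],[.288,.941,-.178],[-.606,.035,-.795]]),
([-17.8992,11.154,-36.6611,-1.4575,-9.2025,-91.4299],[.50133,-.32831,.10919],[[-.782,.345,.519],[.305,.938,-.163],[-.544,.031,-.839]]),
([-19.1622,2.6,-50.7735,61.7658,-9.1958,-153.751],[.50055,-.30557,.18055],[[-.782,.428,.453],[.314,.899,-.306],[-.538,-.098,-.837]]),
([-19.1912,2.5263,-50.9225,62.3336,-9.1954,-154.2905],[.50034,-.30459,.18059],[[-.782,.428,.452],[.314,.898,-.307],[-.538,-.099,-.837]])]
r=lambda a,d:R.from_euler(a,d,degrees=True).as_matrix()
def rots(j,s4,s6):
    Rs=[];M=np.eye(3)
    for a,d in(("z",j[0]),("y",j[1]),("y",-j[2]),("x",s4*j[3]),("y",-j[4]),("x",s6*j[5])):
        M=M@r(a,d);Rs.append(M)
    return Rs
best=None
for s4 in(1,-1):
  for s6 in(1,-1):
    R0s=R.from_matrix([rots(j,s4,s6)[5].T@np.array(m) for j,p,m in D]);m=R0s.mean();e=np.degrees((m.inv()*R0s).magnitude())
    if best is None or e.max()<best[0]:best=(e.max(),s4,s6,m.as_matrix(),e)
S4,S6,R0=best[1:4]
A=[];b=[]
# unknowns h(z0), lat(y after j1), a2 z after j2, f x after j3, g z after j3, lat4 y after j4/j5, L x after j5
def cols(j):
    Rs=rots(j,S4,S6);e=np.eye(3)
    return np.c_[e[2],Rs[0][:,1],Rs[1][:,2],Rs[2][:,0],Rs[2][:,2],Rs[4][:,1],Rs[4][:,0]]
for j,p,m in D:A.append(cols(j));b.append(p)
A=np.vstack(A);b=np.hstack(b);X,_,rk,sv=np.linalg.lstsq(A,b,rcond=1e-6)
def fk(j):return cols(j)@X,rots(j,S4,S6)[5]@R0
if __name__=="__main__":
    print(best[0],S4,S6,np.round(R0,3),best[4]);print(np.round(X,4),rk,sv);print(np.round((A@X-b).reshape(-1,3)*1000,1))
E
python3 kin.py
```

```text
0.025218531010341303 -1 -1 [[-0. -0.  1.]
 [-1.  0. -0.]
 [-0. -1. -0.]] [0.0023685  0.00254507 0.02521853 0.01300459 0.01573801 0.01785323]
[ 0.1606 -0.      0.5649  0.4218  0.     -0.1598  0.3462] 7 [4.71071536 3.31644539 2.67757509 1.02983941 0.69350062 0.30411424
 0.08333444]
[[-0. -0. -0.]
 [ 0.  0. -0.]
 [ 0. -0.  0.]
 [-0. -0.  0.]
 [-0.  0. -0.]
 [ 0. -0.  0.]]
```

The fit is exact (residuals under 0.1 mm), so I'll search the feasible press attitudes over the arm's branches.

```bash
cat > ik.py <<'E'
from h import *
import kin
from scipy.optimize import least_squares
lo=np.array([-179.8,-69.2,-61.2,-181.2,-171.1,-9.3-0])
LO=np.array([-179,-69,-61,-180.5,-170,-176.]);HI=np.array([179,118,80,117,-9.6,176.])
def ik(p,Rm,q0):
    def f(q):
        pp,RR=kin.fk(q);return np.r_[(pp-p)*10,R.from_matrix(RR.T@Rm).as_rotvec()*3]
    s=least_squares(f,np.clip(q0,LO+.01,HI-.01),bounds=(LO,HI),x_scale=30);return s.x,np.abs(s.fun).max()
E
cat > sr.py <<'E'
from ik import *
q0=sense()["joints"];rng=np.random.default_rng(0)
seeds=[q0]+[np.array([q0[0]+d,15,-35,j4,-15,j6]) for d in(-20,0,25) for j4 in(-150,-75,0,75) for j6 in(-150,-60,30,120)]
for flip in(0,1):
  for lean in(33,37,41):
    for dy in(-25,-12,0,12,25):
      p,Rm=presspose(lean,dy,.009,-.014)
      if flip:Rm=Rm@np.diag([-1,-1,1])
      sols=[]
      for s in seeds:
        q,e=ik(p,Rm,s)
        if e<1e-3 and not any(np.abs(q-x).max()<2 for x in sols):sols.append(q)
      for q in sols:print(flip,lean,dy,np.round(q,0))
E
time python3 sr.py
```

```text
0 33 12 [-22.  21. -24. -30. -14. -60.]
0 33 25 [-29.  23. -18. -41. -27. -46.]
0 37 12 [-26.  21. -22. -43. -14. -44.]
0 37 25 [-32.  23. -17. -50. -27. -34.]
0 41 -25 [ -47.   22.  -41. -177.  -14.  107.]
0 41 12 [-30.  21. -21. -58. -16. -26.]
0 41 25 [-36.  23. -17. -59. -29. -22.]
1 33 12 [-22.  21. -24. -30. -14. 121.]
1 33 25 [-29.  23. -18. -41. -27. 134.]
1 37 12 [-26.  21. -22. -43. -14. 136.]
1 37 25 [-32.  23. -17. -50. -27. 146.]
1 41 -25 [ -47.   22.  -41. -177.  -14.  -73.]
1 41 12 [-30.  21. -21. -58. -16. 154.]
1 41 25 [-36.  23. -17. -59. -29. 158.]
real	2m57.728s
user	2m57.163s
sys	0m0.214s
```

```bash
cat > a.py <<'E'
from ik import *
st=sense();q=st["joints"];print(np.round(q,1))
pe,Re=presspose(37,15,.009,.06)
def lean(l,dy):return presspose(l,dy)[1]
A=(np.array([.44,-.29,.22]),lean(18,15))
for nm,(p,Rm) in (("A",A),("pre",(pe,Re)),("touch",presspose(37,15,.009,0)),("down",presspose(37,15,.009,-.016))):
    pc,Rc=kin.fk(q)
    rv=R.from_matrix(Rc.T@Rm).as_rotvec()
    for t in np.linspace(.1,1,10):
        qq,e=ik(pc+t*(p-pc),Rc@R.from_rotvec(t*rv).as_matrix(),q)
        if e>1e-3:print("bad",nm,t,e)
        q=qq
    print(nm,np.round(q,1),"shift",np.round(Rc.T@(p-pc),4),"rv",np.round(rv,4))
E
python3 a.py
```

```text
[ -19.2    2.5  -50.9   62.3   -9.2 -154.3]
A [-18.3   2.1 -20.7  -4.8 -49.7 -89.7] shift [ 0.0306 -0.0166 -0.0648] rv [-0.2001  0.2641 -0.0136]
pre [-27.5  12.9 -24.9 -37.2 -21.  -49.6] shift [-0.0306 -0.016   0.1351] rv [-0.0757 -0.3229 -0.0384]
touch [-27.4  19.9 -21.8 -44.2 -18.1 -42.2] shift [-0.    0.    0.06] rv [-0.  0. -0.]
down [-27.4  21.8 -20.8 -46.1 -17.5 -40.2] shift [ 0.    -0.     0.016] rv [-0.  0.  0.]
```

Every waypoint is feasible with j5 well off its limit. First I'll back off to A.

Call:
jog_arm(moves=[[1,0.003,-0.002,-0.01,-0.02,0.026,-0.001],[1,0.006,-0.003,-0.02,-0.04,0.053,-0.003],[1,0.009,-0.005,-0.03,-0.07,0.09,-0.004],[1,0.012,-0.007,-0.04,-0.1,0.13,-0.006],[1,0.016,-0.009,-0.05,-0.13,0.17,-0.008],[1,0.02,-0.012,-0.06,-0.16,0.21,-0.01],[1,0.025,-0.015,-0.065,-0.18,0.24,-0.012],[1,0.0306,-0.0166,-0.065,-0.2,0.264,-0.0136],[1,0.0306,-0.0166,-0.065,-0.2,0.264,-0.0136],[1,0.0306,-0.0166,-0.065,-0.2,0.264,-0.0136]])

```text
time_s: 25.33
tcp_pos: [0.4395, -0.2902, 0.2196]
ee_rot: [[-0.889, 0.341, 0.307], [0.348, 0.937, -0.034], [-0.299, 0.076, -0.951]]
wrist_force: [-0.6, 1.3, -0.3]
gripper_width: 0.002
```

```bash
python3 - <<'E'
from h import *
s=sense();print(s["tcp_pos"],np.round(s["joints"],1))
p,Rm=presspose(37,15,.009,.06);print(p,rel(p,Rm))
E
```

```text
[ 0.43954382 -0.29019109  0.21956701] [-18.3   2.1 -20.8  -4.8 -49.6 -89.8]
[ 0.50327489 -0.32023702  0.09950506] (array([-0.0312, -0.0155,  0.1348]), array([-0.0766, -0.3232, -0.0397]))
```

Call:
jog_arm(moves=[[1,-0.003,-0.002,0.01,-0.01,-0.05,-0.006],[1,-0.006,-0.003,0.02,-0.02,-0.1,-0.012],[1,-0.01,-0.005,0.035,-0.035,-0.15,-0.018],[1,-0.014,-0.007,0.05,-0.047,-0.2,-0.025],[1,-0.018,-0.009,0.065,-0.06,-0.25,-0.03],[1,-0.022,-0.011,0.085,-0.07,-0.3,-0.036],[1,-0.026,-0.013,0.105,-0.076,-0.323,-0.04],[1,-0.03,-0.015,0.125,-0.076,-0.323,-0.04],[1,-0.0312,-0.0155,0.1345,-0.0766,-0.323,-0.04],[1,-0.0312,-0.0155,0.1345,-0.0766,-0.323,-0.04]])

```text
time_s: 26.17
tcp_pos: [0.5022, -0.3191, 0.0967]
ee_rot: [[-0.757, 0.273, 0.594], [0.295, 0.954, -0.063], [-0.584, 0.127, -0.802]]
wrist_force: [-0.4, -0.1, 0.8]
gripper_width: 0.009
```

```bash
python3 - <<'E'
from h import *
s=sense();print(s["tcp_pos"],np.round(s["joints"],1))
p,Rm=presspose(37,15,.009,.06);print(p,rel(p,Rm))
print("stroke",Rm.T@stroke)
c=cam("wrist");save(c,"w15.png");print(proj(c,B),proj(c,B+.009*(-np.cos(a35)*xc-np.sin(a35)*ez)))
c=cam("side");save(c,"s15.png",(150,120,350,320),3)
c=cam("top");save(c,"t15.png",(350,190,480,340),4)
E
```

```text
[ 0.50218705 -0.31905668  0.09666802] [-27.4  13.1 -25.1 -37.2 -21.1 -49.6]
[ 0.50327489 -0.32023702  0.09950506] (array([-0.0028, -0.0005, -0.0016]), array([ 0.0012, -0.0059, -0.0005]))
stroke [ 0.01832534 -0.15573503  0.98762887]
(np.float64(312.3571855860807), np.float64(269.9505687577083)) (np.float64(312.37991133149984), np.float64(256.27801495153346))
```

View pics/w15.png

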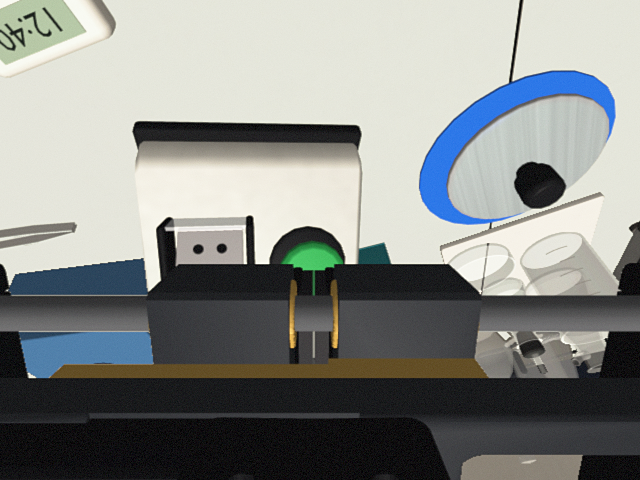

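View pics/s15.png

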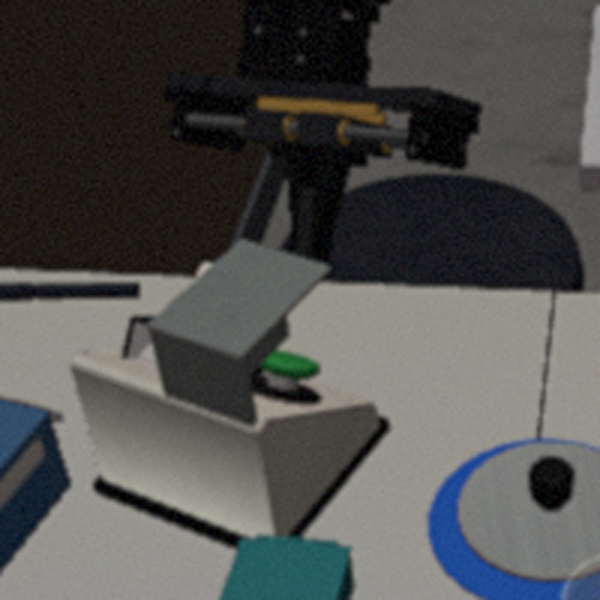

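View pics/t15.png

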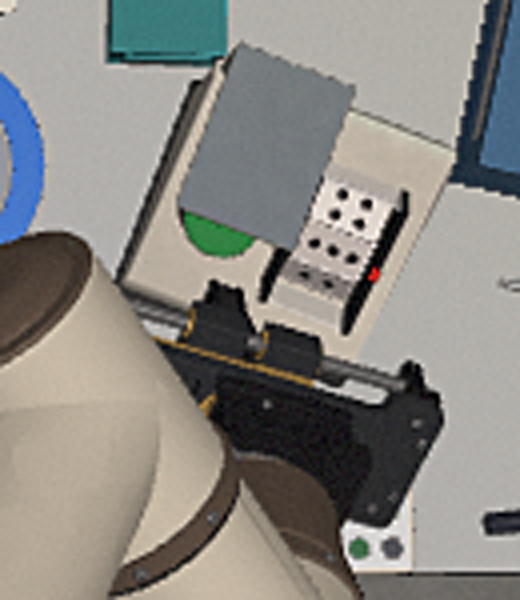

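Call:
jog_arm(moves=[[1,-0.001,0,0.01,0,-0.006,0],[1,-0.002,0,0.02,0,-0.006,0],[1,-0.002,0,0.03,0,-0.006,0],[1,-0.002,0,0.038,0,-0.006,0],[1,-0.002,0,0.044,0,-0.006,0],[1,-0.002,0,0.048,0,-0.006,0],[1,-0.002,0,0.052,0,-0.006,0],[1,-0.002,0,0.052,0,-0.006,0],[1,-0.002,0,0.052,0,-0.006,0],[1,-0.002,0,0.052,0,-0.006,0]])

```text
time_s: 27.15
tcp_pos: [0.5359, -0.3238, 0.0599]
ee_rot: [[-0.75, 0.272, 0.603], [0.292, 0.954, -0.067], [-0.593, 0.126, -0.795]]
wrist_force: [1.2, 0.1, 0.1]
gripper_width: 0.005
```

```bash
python3 - <<'E'
from h import *
s=sense();print(s["tcp_pos"],np.round(s["joints"],1),s["wrist_force"],s["wrist_force"]@stroke)
p,Rm=presspose(37,15,.009,0);print(p,rel(p,Rm))
c=cam("side");save(c,"s16.png",(200,160,320,280),5)
c=cam("top");save(c,"t16.png",(350,190,480,340),4)
E
```

```text
[ 0.535918   -0.32376957  0.05994033] [-27.5  18.9 -22.1 -43.7 -18.5 -42.7] [1.16691761 0.13541163 0.12295063] 0.49466767000339146
[ 0.53916573 -0.32419941  0.05158693] (array([ 0.0024, -0.0006,  0.0086]), array([0.0009, 0.0059, 0.0015]))
```

View pics/s16.png

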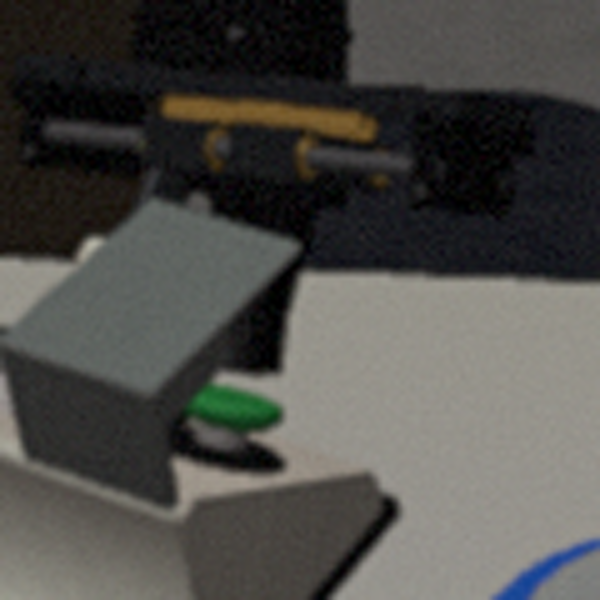

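View pics/t16.png

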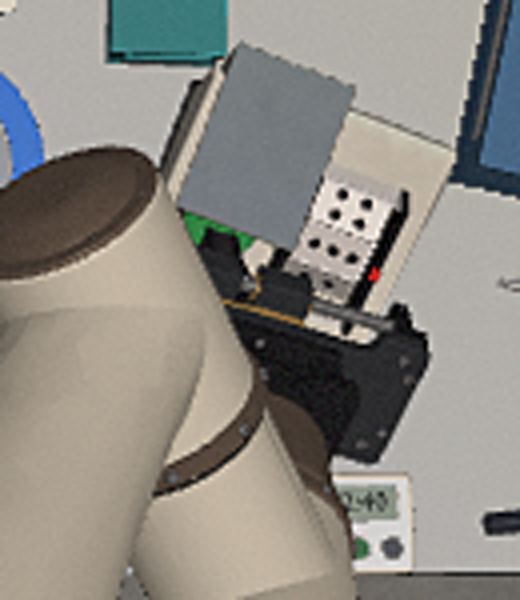

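Call:
jog_arm(moves=[[1,0,0,0.003,0,0,0],[1,0,0,0.006,0,0,0],[1,0,0,0.008,0,0,0],[1,0,0,0.009,0,0,0],[1,0,0,0.01,0,0,0],[1,0,0,0.011,0,0,0],[1,0,0,0.012,0,0,0],[1,0,0,0.012,0,0,0],[1,0,0,0.012,0,0,0],[1,0,0,0.012,0,0,0]])

```text
time_s: 28.08
tcp_pos: [0.5432, -0.3245, 0.0502]
ee_rot: [[-0.75, 0.272, 0.603], [0.292, 0.954, -0.067], [-0.593, 0.126, -0.795]]
wrist_force: [-0.0, -0.3, 2.0]
gripper_width: 0.009
```

```bash
cat > f.py <<'E'
from h import *
s=sense();p,Rm=presspose(37,15,.009,0);print(s["time_s"],s["tcp_pos"],"F",s["wrist_force"],-s["wrist_force"]@stroke,"depth past nominal",(s["tcp_pos"]-p)@stroke,s["joints"][4])
c=cam("side");save(c,"sf.png",(200,160,320,280),5)
c=cam("top");save(c,"tf.png",(400,210,470,290),7)
E
python3 f.py
```

```text
28.0833 [ 0.54323372 -0.32446346  0.05017153] F [-0.02373735 -0.33748008  1.96696694] 1.5536153704765785 depth past nominal 0.003388365755773197 -18.026472396332128
```

View pics/sf.png

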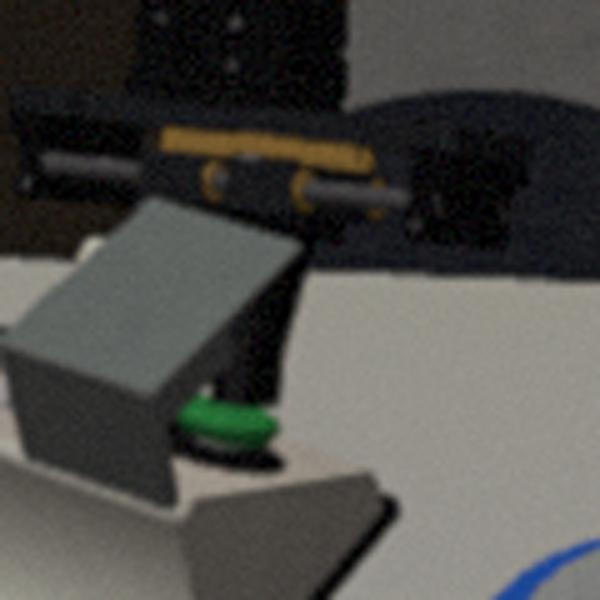

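Contact: 1.6 N, and the button is already partly in. I'll press on in small steps.

Call:
jog_arm(moves=[[1,0,-0.0003,0.002,0,0,0],[1,0,-0.0006,0.004,0,0,0],[1,0,-0.001,0.006,0,0,0],[1,0,-0.0012,0.007,0,0,0],[1,0,-0.0013,0.008,0,0,0],[1,0,-0.0014,0.009,0,0,0],[1,0,-0.0014,0.009,0,0,0],[1,0,-0.0014,0.009,0,0,0],[1,0,-0.0014,0.009,0,0,0],[1,0,-0.0014,0.009,0,0,0]])

```text
time_s: 29.02
tcp_pos: [0.5481, -0.3263, 0.0428]
ee_rot: [[-0.75, 0.272, 0.603], [0.292, 0.954, -0.067], [-0.593, 0.126, -0.795]]
wrist_force: [-2.0, -0.6, 1.0]
gripper_width: 0.003
```

```bash
python3 f.py
```

```text
29.0167 [ 0.54811374 -0.32631777  0.04281676] F [-1.99380725 -0.6321458   1.04868694] 1.7928078803454937 depth past nominal 0.012407249465019227 -17.846464115738424
```

View pics/sf.png

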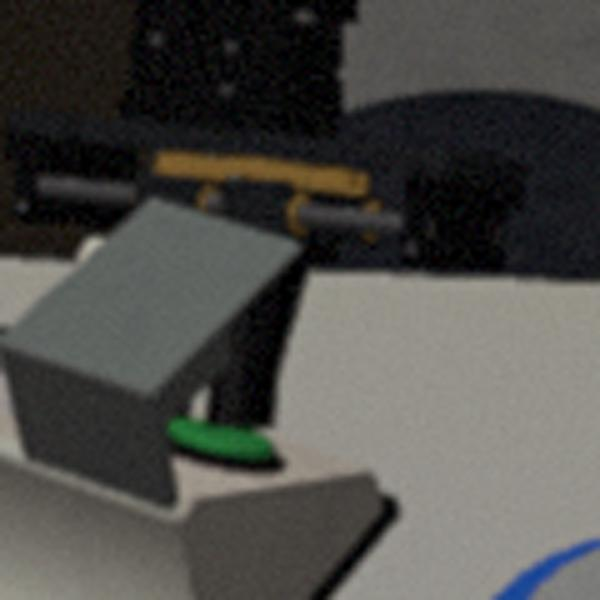

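Call:
jog_arm(moves=[[1,0,-0.0001,0.001,0,0,0],[1,0,-0.0003,0.002,0,0,0],[1,0,-0.0005,0.003,0,0,0],[1,0,-0.0006,0.004,0,0,0],[1,0,-0.0006,0.004,0,0,0],[1,0,-0.0006,0.004,0,0,0],[1,0,-0.0006,0.004,0,0,0],[1,0,-0.0006,0.004,0,0,0],[1,0,-0.0006,0.004,0,0,0],[1,0,-0.0006,0.004,0,0,0]])

```text
time_s: 29.95
tcp_pos: [0.5494, -0.3267, 0.041]
ee_rot: [[-0.75, 0.271, 0.603], [0.291, 0.954, -0.066], [-0.594, 0.127, -0.795]]
wrist_force: [-12.3, 3.1, 15.1]
gripper_width: 0.005
```

```bash
python3 f.py
```

```text
29.95 [ 0.549423   -0.32670994  0.04104745] F [-12.30728816   3.11143247  15.11589872] 19.607460809699607 depth past nominal 0.014637956528817561 -17.904741008490088
```

View pics/tf.png

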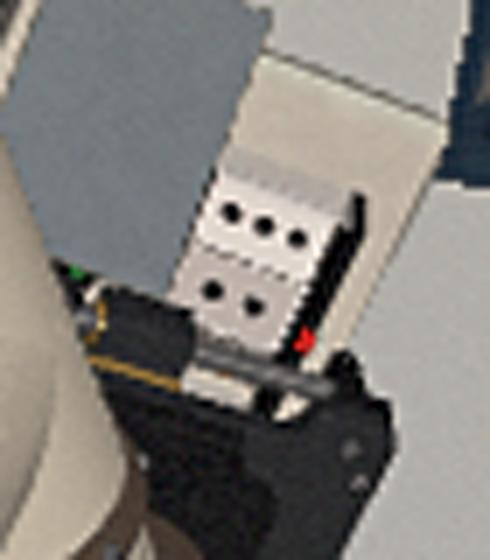

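The button is fully down (19.6 N at the end stop) and the drum now shows 2 dots at the pointers. I'll let it up.

Call:
jog_arm(moves=[[1,0,0.0008,-0.005,0,0,0],[1,0,0.0016,-0.01,0,0,0],[1,0,0.0024,-0.015,0,0,0],[1,0,0.0032,-0.02,0,0,0],[1,0,0.0036,-0.023,0,0,0],[1,0,0.0036,-0.023,0,0,0],[1,0,0.0036,-0.023,0,0,0],[1,0,0.0036,-0.023,0,0,0],[1,0,0.0036,-0.023,0,0,0],[1,0,0.0036,-0.023,0,0,0]])

```text
time_s: 30.88
tcp_pos: [0.5376, -0.3223, 0.058]
ee_rot: [[-0.751, 0.272, 0.602], [0.292, 0.954, -0.066], [-0.593, 0.126, -0.795]]
wrist_force: [0.3, -0.1, -0.4]
gripper_width: 0.004
```

```bash
python3 f.py
```

```text
30.8833 [ 0.53760744 -0.32227294  0.05800894] F [ 0.32826402 -0.06166052 -0.44005197] -0.5487396126947524 depth past nominal -0.006494729162604224 -18.24713536012409
```

View pics/tf.png

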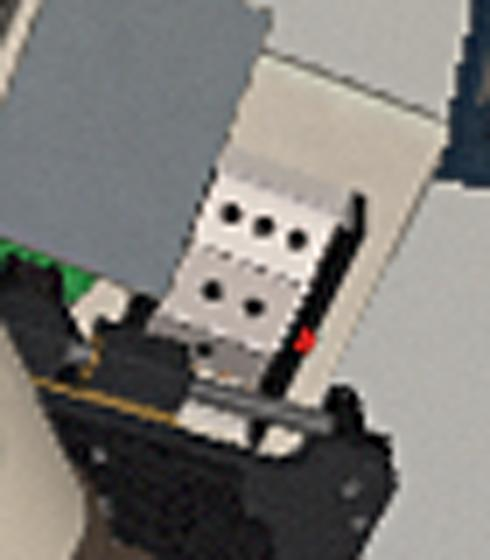

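View pics/sf.png

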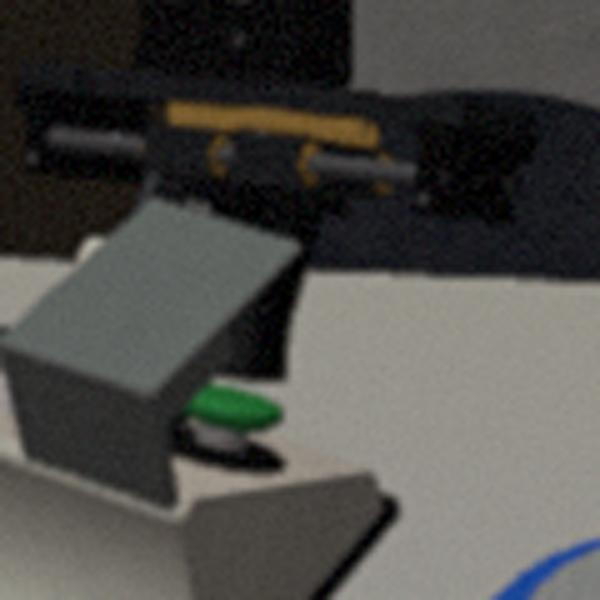

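The button is up and the 2-dot facet is at the pointers. Press two, to the same depth:

Call:
jog_arm(moves=[[1,0,-0.0008,0.005,0,0,0],[1,0,-0.0016,0.01,0,0,0],[1,0,-0.0022,0.014,0,0,0],[1,0,-0.0027,0.017,0,0,0],[1,0,-0.0031,0.02,0,0,0],[1,0,-0.0034,0.022,0,0,0],[1,0,-0.0036,0.023,0,0,0],[1,0,-0.0036,0.023,0,0,0],[1,0,-0.0036,0.023,0,0,0],[1,0,-0.0036,0.023,0,0,0]])

```text
time_s: 31.82
tcp_pos: [0.5494, -0.3269, 0.0411]
ee_rot: [[-0.75, 0.271, 0.603], [0.291, 0.954, -0.066], [-0.594, 0.126, -0.795]]
wrist_force: [-12.0, 3.8, 16.7]
gripper_width: 0.004
```

Call:
jog_arm(moves=[[1,0,0.0008,-0.005,0,0,0],[1,0,0.0016,-0.01,0,0,0],[1,0,0.0024,-0.015,0,0,0],[1,0,0.0032,-0.02,0,0,0],[1,0,0.0036,-0.023,0,0,0],[1,0,0.0036,-0.023,0,0,0],[1,0,0.0036,-0.023,0,0,0],[1,0,0.0036,-0.023,0,0,0],[1,0,0.0036,-0.023,0,0,0],[1,0,0.0036,-0.023,0,0,0]])

```text
time_s: 32.65
tcp_pos: [0.5376, -0.3223, 0.058]
ee_rot: [[-0.751, 0.272, 0.602], [0.292, 0.954, -0.066], [-0.593, 0.126, -0.795]]
wrist_force: [-0.7, -0.4, 1.2]
gripper_width: 0.012
```

```bash
python3 f.py
```

```text
32.65 [ 0.53757884 -0.3222634   0.057982  ] F [-0.73440937 -0.38020346  1.21341117] 1.3072174870253648 depth past nominal -0.006489932682356224 -18.245123033523303
```

View pics/tf.png

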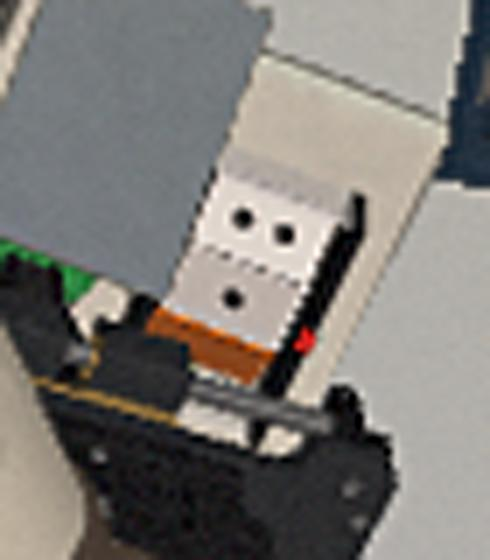

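The 1-dot facet now stands at the pointers, with orange next below it. One more press:

Call:
jog_arm(moves=[[1,0,-0.0008,0.005,0,0,0],[1,0,-0.0016,0.01,0,0,0],[1,0,-0.0022,0.014,0,0,0],[1,0,-0.0027,0.017,0,0,0],[1,0,-0.0031,0.02,0,0,0],[1,0,-0.0034,0.022,0,0,0],[1,0,-0.0036,0.023,0,0,0],[1,0,-0.0036,0.023,0,0,0],[1,0,-0.0036,0.023,0,0,0],[1,0,-0.0036,0.023,0,0,0]])

```text
time_s: 33.58
tcp_pos: [0.5494, -0.3269, 0.0411]
ee_rot: [[-0.75, 0.271, 0.603], [0.291, 0.954, -0.066], [-0.594, 0.126, -0.795]]
wrist_force: [-11.7, 4.5, 15.9]
gripper_width: 0.003
```

Call:
jog_arm(moves=[[1,0,0.0008,-0.005,0,0,0],[1,0,0.0016,-0.01,0,0,0],[1,0,0.0024,-0.015,0,0,0],[1,0,0.0032,-0.02,0,0,0],[1,0,0.0036,-0.025,0,0,0],[1,0,0.0036,-0.03,0,0,0],[1,0,0.0036,-0.04,0,0,0],[1,0,0.0036,-0.05,0,0,0],[1,0,0.0036,-0.06,0,0,0],[1,0,0.0036,-0.07,0,0,0]])

```text
time_s: 34.42
tcp_pos: [0.5086, -0.3191, 0.0967]
ee_rot: [[-0.75, 0.272, 0.603], [0.292, 0.954, -0.067], [-0.593, 0.126, -0.795]]
wrist_force: [0.6, -0.1, 0.1]
gripper_width: 0.003
```

Call:
jog_arm(moves=[[1,0,0,-0.01,0,0,0],[1,0,0,-0.02,0,0,0],[1,0,0,-0.03,0,0,0],[1,0,0,-0.04,0,0,0],[1,0,0,-0.05,0,0,0],[1,0,0,-0.06,0,0,0],[1,0,0,-0.07,0,0,0],[1,0,0,-0.07,0,0,0],[1,0,0,-0.07,0,0,0],[1,0,0,-0.07,0,0,0]])

```text
time_s: 35.25
tcp_pos: [0.467, -0.3144, 0.1512]
ee_rot: [[-0.75, 0.272, 0.603], [0.292, 0.954, -0.067], [-0.593, 0.126, -0.795]]
wrist_force: [0.5, -0.5, -0.3]
gripper_width: 0.006
```

```bash
python3 f.py; python3 - <<'E'
from h import *
c=cam("wrist");save(c,"w20.png");c=cam("side");save(c,"s20.png",(150,120,500,370),2.2);save(cam("top"),"t20.png")
E
```

```text
35.25 [ 0.46704122 -0.31439992  0.15121171] F [ 0.50372026 -0.48269271 -0.26503107] -0.586857060942238 depth past nominal -0.12219264504826358 -25.48586033793342
```

View pics/w20.png

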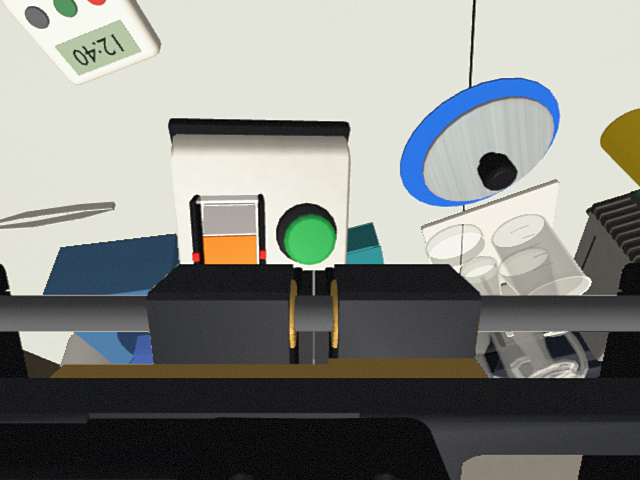

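View pics/s20.png

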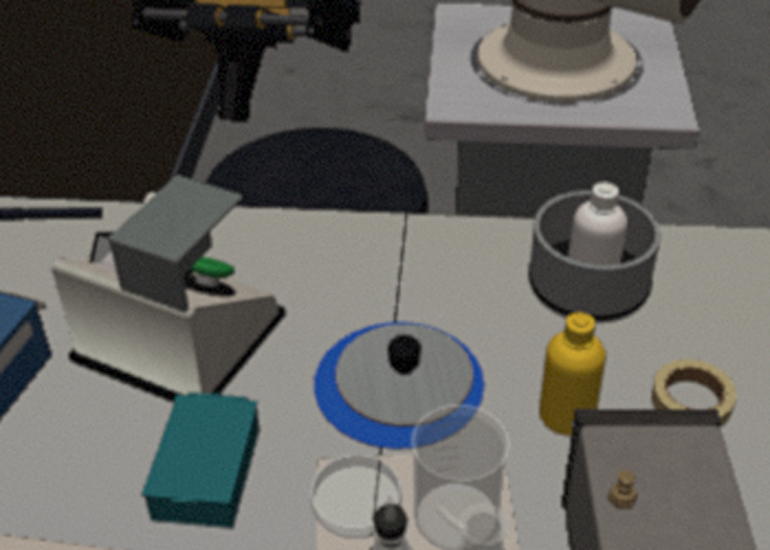

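View pics/t20.png

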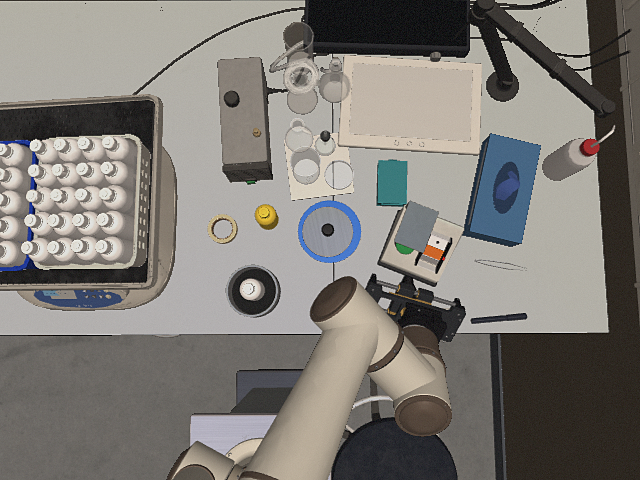

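Orange stands between the pointers (wrist 230,250, pointers at 196 and 263, row 256). The button is up, the lid is on the mat, the bottle is in the pot, the bystanders are in place and the arm is clear. I'll hand it in.

```bash
python3 -c "
from station import *
print(finish_job())"
```

```text
the job is handed in; nothing more can be done
None
```

The job is done and handed in at about 35 s of the 67 s allowed; the interface gave no verdict.

**What I did:** I put the lid knob up on the blue mat and stood the bottle in the pot. Then I pressed the green button three times. Each press reached its end stop at about 20 N, and the drum stepped from 3 dots to 2, to 1, to orange.

**Last checks:** In the final pictures:
- The orange facet is between the red pointers and the button is up.
- The lid lies flat and near the mat's centre.
- The bottle stands upright near the middle of the pot.
- The timer, tape roll and teal box look unmoved.
- The arm is clear of everything, with the wrist force near zero.

**What failed or disagreed:**
- **Tool length:** The real fingertips sit about 33–38 mm behind the reported TCP. My first grasp closed just above the knob without moving the lid. I measured the offset in the pictures and corrected for it from then on.
- **Leaning pose:** Three approaches to the button, leaning 34 to 42 degrees, ran joint 5 to or near its limit. A fourth, with the heading turned one way, got stuck at that limit. I fitted the arm's geometry and came in with the tool turned 15 degrees the other way.
- **Camera agreement:** The side and top views disagreed by 5–7 mm on the mat's centre, so I used the top view because a beaker hid part of the mat from the side.

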